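# Pile drying coasters with a spatula and close the packing gauge on them

### The arm

A 6-joint arm with a two-finger parallel gripper is mounted at the origin on the work surface. World frame = base frame: x ahead of the robot, y to its left, z up, the work surface at z = 0. Lengths are in m, angles in rad, forces in N, time in s.
With the tool pointing down it reaches from about 0.375 to 0.825 m from the base axis. Payload 5.5 kg.
Tool frame: the origin (TCP) lies on the centre line of the jaws, within the pads' length; the fingertips stand 19 mm ahead of it and the grasp point (between the pads) is the TCP; z points along the fingers, y is the line along which they close (so a half turn about z gives the same grasp; the last joint's range is limited). The gripper opens to 85 mm and grips with 20 to 120 N. Pads are 22 mm wide; open, the fingers measure 114 mm over their backs; the gripper's body (76 mm by 85 mm) begins 54 mm behind the grasp point. The pads swing forward as they close: fully open they stand 13 mm farther back than shut.
Start: joints at [1.154, 0.314, -0.047, 1.21, 0, 1.571], TCP at [0.243, 0.549, 0.25] pointing down, gripper open.
Joint ranges: [-2.67, 2.67], [-0.69, 1.73], [-1.03, 1.25], [-2.08, 2.16], [-1.42, 1.45], [-3.14, 3.14]. Speed limits (rad/s): [2.39, 2.39, 3.01, 3.14, 3.14, 3.14].

### API

Orientations are given as a 3x3 rotation matrix whose columns are the frame's x, y, z axes.
In Python, from workcell import read_state, get_image, job_done gives the robot as it stands. The module is installed in compiled form; this text tells all that it offers.
- The arm moves only by the tool step_arm, never from a script. Its argument "moves" is a list of rows, each a list of 7 numbers: the shift along the tool's x, y, z in cm, then the turn, a rotation vector about the tool's x, y, z in rad, then the finger opening in cm, from 0 to 8.54. A call has 1 to 10 rows; each row is the pose to reach, as a shift and turn from the pose commanded when the call began, along the tool's axes at that moment; what a row does not reach only later rows make up. A row lasts 1/8 s, in which the tool goes at most 62.5 mm and 10.7 degrees, less where a joint would pass 70% of its speed; a pose out of reach is approached as far as the arm can. A call with a gripper value outside its range is refused whole. The fingers move at their own pace and stop on an object; "force" is the grip in N (left out, the last holds). Time passes only in rows, so rows that repeat a pose let the fingers close. It gives the time, the measured TCP pose, the force, the opening and the grip force at its end, in the units of the state.
- read_state(): the state, without advancing time (a new reading comes with each control period).
- get_image(name): name is "scene" or "top"; returns a dict with "pixels" (480x640x3 uint8, red, green, blue), "camera_matrix" (3x3 intrinsics, pixels), "k1" (the pictures are not rectified: a ray, as slopes to the right and down, at radius r is drawn at 1 + k1 r^2 times it, then the intrinsics apply), "rvec" (rotation vector, rad) and "tvec" (3), from world to camera coordinates, as OpenCV has them. Camera axes: x right, y down, z forward; pixel columns grow to the right and rows downward; lengths in m; the calibration is good to about 2 mm. A picture is of the moment at which its call begins. There is no depth.
- job_done(): hands the job in; it is judged then, once.
The state is a dict: "clock": time; "joint_pos": joint angles; "qvel": joint speeds; "tau": joint torques, N m; "tcp_pos": TCP position; "tool_rot": TCP orientation; "wrist_force": force on the tool from outside, world axes, zero at the start; "torque": the same for the moment, N m; "opening": finger opening in m; "grasp_force": force on a finger pad.
Only numpy, scipy, OpenCV 4.12 (cv2) and the standard library are available. Lean on these libraries where they do the work, as an engineer would, in place of code of your own. Each camera call takes 0.05 s, during which the arm holds its last target. There are 200 camera calls.

### The job

The freshly lacquered wooden coasters (three or four of them) on the brown paper must be packed without a gripper finger ever touching them: with the orange-handled spatula, slide the blade under each one, lift it and set it down in the packing gauge, feet down, so that all stand in one square pile between the gauge's posts, beside its green stop. Only when all are piled, slide the yellow jaw shut, gently, until it presses the pile against the green stop, and leave it shut. At the end the spatula must stand back on its blue mat, let go, with the cartons, brush, jar and screwdriver left undisturbed.

Things in the scene. Friction and masses are not known exactly. Their poses are not given: they have to be found in the camera images.
- coaster0: wooden coaster (may be absent): board 90 x 90 x 8 mm on four black rubber feet (10 mm diameter, 9 mm high, centred 32 mm from the middle in x and in y), 17 mm high in all, 0.1 kg. Under the board, between the feet, 54 mm wide and 9 mm high is free from all four sides. Origin: centre, at the bottom of the feet; x, y along the sides, z up. Starts on the paper
- coaster1: wooden coaster (may be absent): board 90 x 90 x 8 mm on four black rubber feet (10 mm diameter, 9 mm high, centred 32 mm from the middle in x and in y), 17 mm high in all, 0.1 kg. Under the board, between the feet, 54 mm wide and 9 mm high is free from all four sides. Origin: centre, at the bottom of the feet; x, y along the sides, z up. Starts on the paper
- coaster2: wooden coaster (may be absent): board 90 x 90 x 8 mm on four black rubber feet (10 mm diameter, 9 mm high, centred 32 mm from the middle in x and in y), 17 mm high in all, 0.1 kg. Under the board, between the feet, 54 mm wide and 9 mm high is free from all four sides. Origin: centre, at the bottom of the feet; x, y along the sides, z up. Starts on the paper
- coaster3: wooden coaster (may be absent): board 90 x 90 x 8 mm on four black rubber feet (10 mm diameter, 9 mm high, centred 32 mm from the middle in x and in y), 17 mm high in all, 0.1 kg. Under the board, between the feet, 54 mm wide and 9 mm high is free from all four sides. Origin: centre, at the bottom of the feet; x, y along the sides, z up. Starts on the paper
- paper: sheet of brown paper, 270 x 580 mm, flat on the table, where the coasters dry. Origin: its centre; x along its short side
- spatula: cranked spatula, 0.14 kg, standing on its blade and on a foot under the handle's end (x -162 to -174 mm). x points forward along the blade, z up. Origin: underside of the blade, where a carried coaster's centre should be. Steel blade 2 mm thick, 40 mm wide, from x -45 to +30 mm (tip). A 16 mm wide neck slopes from (x -45, z 0) up to (x -80, z 43)
- spatula_grip (a point): where to grip the spatula: centre of its level orange handle, 24 mm wide (y) and 24 mm high, which runs from x -70 to -175 mm; this point is at x -105, z 47 mm of the spatula
- mat: blue mat, 270 x 90 mm, flat on the table (under 1 mm), the spatula's place. Origin: its centre; x along its long side, the way the blade points. At the start the blade origin is about 70 mm ahead of the mat's centre along x
- gauge: packing gauge fixed to the table: white bed, x -80 to +70, y -125 to +65 mm, top 12 mm above the table. Origin: at table height below the centre of a pile pushed home; x points away from the robot to the back posts, y to the green stop. The pocket for the pile is open above; front posts (point front_posts) leave a gap through which the blade is drawn out towards -x
- pile (a point): the pile place, on top of the bed (12 mm above the table): the centre of a coaster that touches both back posts and the green stop. Axes as the gauge. Back posts: aluminium, 12 mm square, front faces at x +45, at y -34 and +34 mm, 85 mm high above the table, above that leaning outwards as a lead-in, up to 107 mm
- front_posts (a point): midway between the two front posts, on the bed: like the back posts, but their inner faces are at x -52 mm (so a coaster has 7 mm of play along x), at y -34 and +34 mm, with a 56 mm wide gap between them
- stop: green fixed side stop of the gauge, 80 mm (x) long, 12 mm thick, its inner face at y = +45 mm of the gauge, upright to 85 mm above the table, then leaning outwards up to 107 mm. Origin: bottom centre of its inner face, on the bed
- jaw (a joint): travel of the yellow sliding jaw (80 mm long, 12 mm thick, top 85 mm above the table) along the gauge's +y, in m. Its face is at gauge y = -61 mm at 0 and moves towards the stop; it meets a coaster that touches the stop at 0.016; travel ends at 0.026. Starts at 0 to 0.004. About 2.5 N of friction keep it where it is left
- jaw_grip (a point): black grip on top of the jaw, 24 mm (gauge x) by 20 mm (gauge y), from 85 to 119 mm above the table; this point is on its axis, 107 mm above the table
- jaw_face (a point): point in the middle of the jaw's inner face, 49 mm above the table
- carton0: bystander, leave alone: small cardboard carton 60 x 75 x 50 mm high. Origin: centre of its underside
- carton1: bystander, leave alone: small cardboard carton 70 x 60 x 55 mm high. Origin: centre of its underside
- carton2: bystander, leave alone: small cardboard carton 60 x 80 x 45 mm high. Origin: centre of its underside
- brush: bystander, leave alone: paint brush lying flat. Origin: centre of its underside
- glue: bystander, leave alone: glue jar with a red cap, 56 mm diameter, 80 mm high. Origin: centre of its underside
- screwdriver: bystander, leave alone: screwdriver lying flat. Origin: centre of its underside
Things that resemble listed ones, but are neither listed nor needed, are in the scene too. Of the things shaped like the spatula, the orange one is meant. What is shaped like the coaster0 but red is not meant.

How it is judged:
On the way, in this order (a step that is already met when the one before it is completed fails the run):
1. a coaster is lifted on the spatula (((height (world z) of coaster0 above 0.03 m and contact force between spatula and coaster0 above 0.3 N) or (height (world z) of coaster1 above 0.03 m and contact force between spatula and coaster1 above 0.3 N) or (height (world z) of coaster2 above 0.03 m and contact force between spatula and coaster2 above 0.3 N) or (height (world z) of coaster3 above 0.03 m and contact force between spatula and coaster3 above 0.3 N))), for 0.2 s.
2. all coasters stand in the gauge in one level pile (each within 22 mm of the pile place), clear of the spatula (horizontal distance between each of coaster0, coaster1, coaster2, coaster3 and pile below 0.022 m and angle between each of coaster0, coaster1, coaster2, coaster3's own z axis and vertical below 0.1 rad and contact force between spatula and coaster0 below 0.1 N and contact force between spatula and coaster1 below 0.1 N and contact force between spatula and coaster2 below 0.1 N and contact force between spatula and coaster3 below 0.1 N), for 0.3 s.
3. the jaw presses the pile against the stop ((contact force between jaw and coaster0 above 1 N or contact force between jaw and coaster1 above 1 N or contact force between jaw and coaster2 above 1 N or contact force between jaw and coaster3 above 1 N) and (contact force between stop and coaster0 above 0.7 N or contact force between stop and coaster1 above 0.7 N or contact force between stop and coaster2 above 0.7 N or contact force between stop and coaster3 above 0.7 N)), for 0.2 s.
At the end, for the whole second after the job is handed in: Every coaster lies within 9 mm of the pile place, level within 0.06 rad, square to the gauge within 0.07 rad; jaw joint above 0.0125; the spatula stands on the mat (blade origin within 110 mm of its centre, 35 mm of its long centreline, along it within 0.35 rad); all at rest (horizontal distance between each of coaster0, coaster1, coaster2, coaster3 and pile below 0.009 m and angle between each of coaster0, coaster1, coaster2, coaster3's own z axis and vertical below 0.06 rad and (angle between the x axis of coaster0 and the x axis of gauge, either way round below 0.07 rad or angle between the x axis of coaster0 and the y axis of gauge, either way round below 0.07 rad) and linear speed of each of coaster0, coaster1, coaster2, coaster3, spatula below 0.02 m/s and (angle between the x axis of coaster1 and the x axis of gauge, either way round below 0.07 rad or angle between the x axis of coaster1 and the y axis of gauge, either way round below 0.07 rad) and (angle between the x axis of coaster2 and the x axis of gauge, either way round below 0.07 rad or angle between the x axis of coaster2 and the y axis of gauge, either way round below 0.07 rad) and (angle between the x axis of coaster3 and the x axis of gauge, either way round below 0.07 rad or angle between the x axis of coaster3 and the y axis of gauge, either way round below 0.07 rad) and value of joint jaw above 0.0125 m and horizontal distance between spatula and mat below 0.11 m and height (world z) of spatula below 0.008 m and y of spatula in the frame of mat between -0.035 and 0.035 m and angle between the x axis of spatula and the x axis of mat, either way round below 0.35 rad and angle between spatula's own z axis and vertical below 0.1 rad); the robot touches nothing.
It fails at once if a gripper finger touches a coaster (contact force between the fingers and coaster0 above 0.5 N or contact force between the fingers and coaster1 above 0.5 N or contact force between the fingers and coaster2 above 0.5 N or contact force between the fingers and coaster3 above 0.5 N).
It fails at once if the jaw squeezes a coaster with more than 40 N (contact force between jaw and coaster0 above 40 N or contact force between jaw and coaster1 above 40 N or contact force between jaw and coaster2 above 40 N or contact force between jaw and coaster3 above 40 N).
It fails at once if a bystander is moved more than 40 mm (distance of any of carton0, carton1, carton2, brush, glue, screwdriver from where it was at the start of the episode above 0.04 m).
Of coaster0, coaster1, coaster2, coaster3 only 3 to 4 are there at a start; the rules pass over those that are not, and their reading is None.
At some moment in a run one of coaster0, coaster1, coaster2, coaster3 may be knocked a few centimetres aside while the robot is not near it.
It also fails if it takes over 210 s, if anything falls off the work surface, if the arm or the gripper's body presses on something with over 40 N, if the wrist force passes 120 N, or if a joint passes its speed limit or range.

## Working session

There is one attempt and no reset: what is moved stays moved. The work goes in short steps, Python scripts to look and compute and a tool call to move; the robot and the scene stay as the last step left them, time stands still between calls to the robot, and variables do not carry over. Pictures are saved under pics/ and viewed, at most 14 in all, crops included, and the job is handed in when it is done.

Besides the shell and the picture viewer there is one more tool, called as name(argument=value, ...) on one line, values as JSON. step_arm: Moves the arm, as the interface text tells. Its arguments: {"type":"object","properties":{"moves":{"type":"array","items":{"type":"array","items":{"type":"number"}}},"force":{"type":"number"}},"required":["moves"]}

```bash
mkdir -p pics
cat > h.py <<'E'
import numpy as np, cv2
from workcell import read_state, get_image, job_done
def snap(n,fn=None):
    d=get_image(n); 
    if fn: cv2.imwrite('pics/'+fn,d['pixels'][:,:,::-1])
    np.save('pics/'+n+'.npy',d,allow_pickle=True); return d
def load(n): return np.load('pics/'+n+'.npy',allow_pickle=True).item()
def ray(d,px):
    K=np.array(d['camera_matrix']);px=np.atleast_2d(np.float64(px))
    u=cv2.undistortPoints(px[:,None],K,np.array([d['k1'],0,0,0.]))[:,0]
    R=cv2.Rodrigues(np.array(d['rvec'],float))[0];t=np.array(d['tvec'],float).ravel()
    return -R.T@t, np.c_[u,np.ones(len(u))]@R
def onz(d,px,z):
    o,r=ray(d,px); return o+r*((z-o[2])/r[:,2])[:,None]
def proj(d,P):
    return cv2.projectPoints(np.atleast_2d(np.float64(P)),np.array(d['rvec'],float),np.array(d['tvec'],float),np.array(d['camera_matrix']),np.array([d['k1'],0,0,0.]))[0][:,0]
def tri(d1,p1,d2,p2):
    o1,r1=ray(d1,p1);o2,r2=ray(d2,p2);r1=r1[0];r2=r2[0]
    A=np.c_[r1,-r2];s=np.linalg.lstsq(A,o2-o1,rcond=None)[0]
    a=o1+s[0]*r1;b=o2+s[1]*r2;return (a+b)/2,np.linalg.norm(a-b)
E
python3 - <<'E'
from h import *
for n in('scene','top'):
    d=snap(n,n+'0.png'); print(n,d['camera_matrix'],d['k1'],d['rvec'],d['tvec'],ray(d,[320,240])[0])
print(read_state())
E
```

```text
scene [[470.84604287   0.         324.64262299]
 [  0.         470.84604287 246.87106472]
 [  0.           0.           1.        ]] -0.11826669315687238 [ 1.9374276   1.49268064 -0.63219538] [-0.17329823 -0.288353    1.55296226] [ 1.31061289 -0.15531996  0.88489609]
top [[503.75974612   0.         316.86234016]
 [  0.         503.75974612 240.86879645]
 [  0.           0.           1.        ]] -0.05640777842263298 [ 2.14724472 -2.16722284  0.07899142] [0.05569796 0.54356144 1.23699494] [0.41756398 0.01730023 1.28610217]
{'clock': 0.1, 'joint_pos': array([ 1.15400386e+00,  3.14174608e-01, -4.79307885e-02,  1.21022843e+00,
       -4.79596920e-06,  1.57078045e+00]), 'qvel': array([ 0.00194196, -0.00256073,  0.00237876,  0.00041808, -0.00030447,
       -0.000792  ]), 'tau': array([-2.67468222e-04, -5.40768564e+01,  3.40541017e+01,  1.12340684e-02,
       -1.83277649e-05, -5.25228202e-06]), 'tcp_pos': array([0.24270505, 0.54819631, 0.24953038]), 'tool_rot': array([[-9.14398575e-01,  4.04814604e-01, -6.18039724e-04],
       [ 4.04815076e-01,  9.14397491e-01, -1.40781859e-03],
       [-4.77155205e-06, -1.53749911e-03, -9.99998818e-01]]), 'wrist_force': array([-0.4640584 ,  0.7032129 ,  0.34917486]), 'torque': array([-0.01799209, -0.00805988,  0.05314959]), 'grasp_force': 0.0, 'opening': 0.08546164149289001}
```

View pics/top0.png

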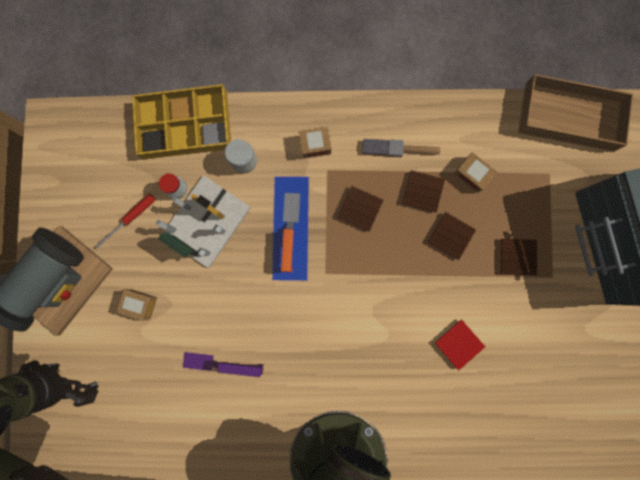

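View pics/scene0.png

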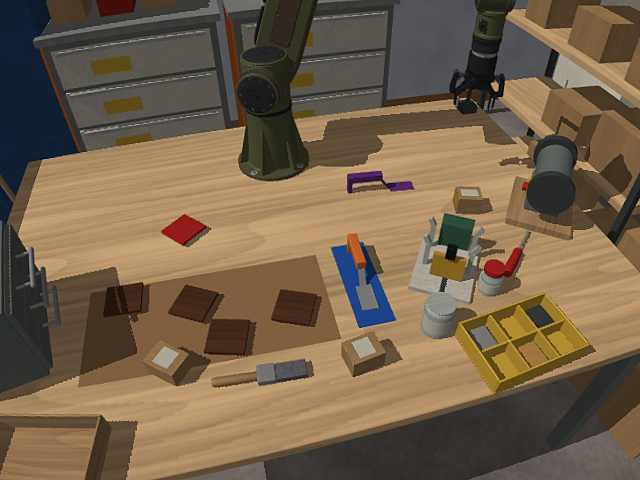

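Top view: spatula (288,230), gauge (205,220), four coasters at about (358,208), (422,190), (450,236), (518,256, in shadow), red decoy (460,345), purple decoy spatula (222,365). Scene view: the same things, with the gauge at (445,260) and its yellow jaw and green stop.

Run:
```python
from h import *
d=load('top');s=load('scene')
a=d['pixels'][:,:,::-1];b=s['pixels'][:,:,::-1]
A=cv2.resize(a[165:285,120:320],None,fx=4,fy=4,interpolation=2)
cv2.imwrite('pics/c1.png',cv2.resize(a[165:285,150:300],None,fx=5,fy=5,interpolation=2))
cv2.imwrite('pics/c2.png',cv2.resize(b[200:310,400:500],None,fx=5,fy=5,interpolation=2))
h=cv2.cvtColor(a,cv2.COLOR_BGR2HSV)
for p in [(358,208),(422,190),(450,236),(518,262),(340,250),(540,260),(520,190),(288,250),(292,205),(280,190)]: print(p,h[p[1],p[0]],a[p[1],p[0]])
```

```text
(358, 208) [ 11 135  70] [33 46 70]
(422, 190) [ 12 148  62] [26 40 62]
(450, 236) [ 12 164  59] [21 36 59]
(518, 262) [ 10 154  53] [21 32 53]
(340, 250) [ 15 131 127] [ 62  94 127]
(540, 260) [ 16 127  62] [31 48 62]
(520, 190) [ 14 123 126] [ 65  93 126]
(288, 250) [ 10 187 194] [ 52 101 194]
(292, 205) [165   4 123] [122 121 123]
(280, 190) [114 171 142] [142  67  47]
```

View pics/c1.png

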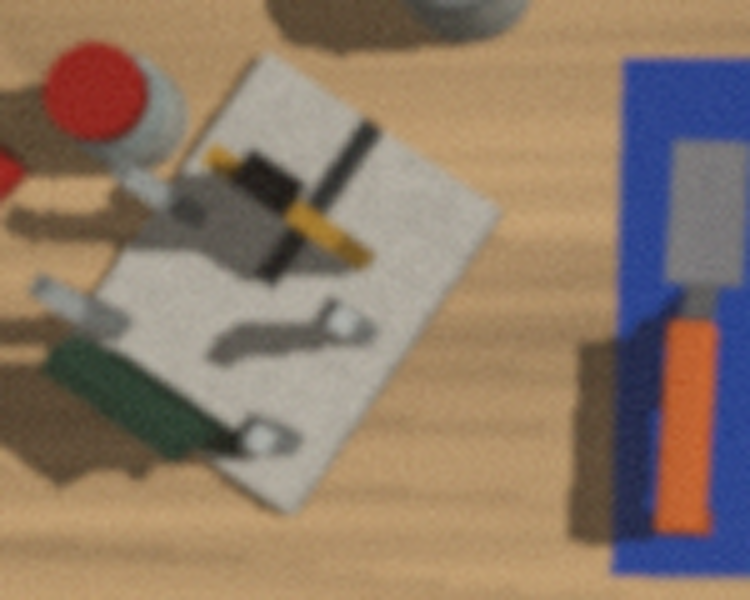

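View pics/c2.png

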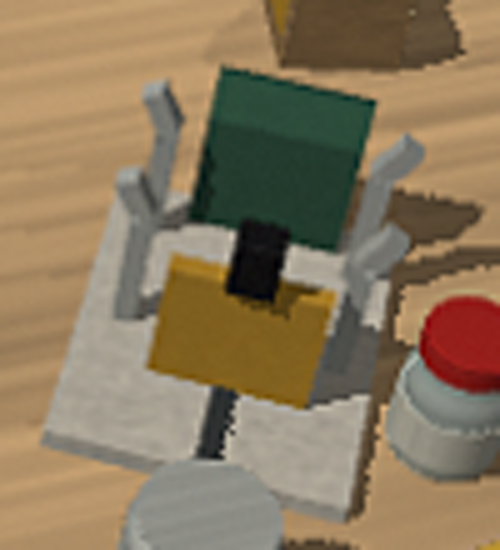

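Crop 1 (5x, offset 150,165): bed corners at crop (265,55), (500,210), (290,510); front posts at (345,320) and (265,440), back posts at (150,190) and (80,305), jaw at (290,205), stop at (130,400). So gauge x heads about 55° in the world. Crop 2 confirms the jaw with its black grip, the four leaning posts and the green stop.

```bash
cat > m.py <<'E'
from h import *
def paper_coasters(d,z=0.017,show=None):
    a=cv2.cvtColor(d['pixels'],cv2.COLOR_RGB2BGR)
    h=cv2.cvtColor(a,cv2.COLOR_BGR2HSV); g=cv2.GaussianBlur(a,(3,3),0)
    # redness ratio separates dark coaster wood from paper, also in shade
    f=g.astype(float)+1; ratio=f[:,:,2]/f[:,:,1]; v=g[:,:,2]
    m=((v<92)&(ratio>1.42)).astype(np.uint8)*255
    roi=np.zeros_like(m); roi[150:290,310:580]=255
    m=cv2.morphologyEx(m&roi,cv2.MORPH_OPEN,np.ones((3,3)))
    m=cv2.morphologyEx(m,cv2.MORPH_CLOSE,np.ones((5,5)))
    out=[]
    for c in cv2.findContours(m,cv2.RETR_EXTERNAL,cv2.CHAIN_APPROX_NONE)[0]:
        if cv2.contourArea(c)<500: continue
        P=onz(d,c[:,0,:],z)[:,:2]
        r=cv2.minAreaRect((P*1000).astype(np.float32)); out.append((r,c))
    return out,m
E
python3 - <<'E'
from m import *
d=load('top');s=load('scene')
o,m=paper_coasters(d)
for r,c in o: print(np.round(r[0],1),np.round(r[1],1),round(r[2],1),cv2.contourArea(c))
a=d['pixels'][:,:,::-1].copy()
# bed
off=np.array([150,165]);C=lambda u,v:np.array([u,v])/5+off-0.4
for p in[(265,55),(500,210),(290,510)]: print('bed',onz(d,C(*p),.012)[0])
h=cv2.cvtColor(a,cv2.COLOR_BGR2HSV)
def rect(mask,z,roi):
    x0,y0,x1,y1=roi;mm=np.zeros(mask.shape,np.uint8);mm[y0:y1,x0:x1]=mask[y0:y1,x0:x1]
    c=max(cv2.findContours(mm,0,1)[0],key=cv2.contourArea)
    P=onz(d,c[:,0,:],z)[:,:2]*1000; r=cv2.minAreaRect(P.astype(np.float32)); return np.round(r[0],1),np.round(r[1],1),round(r[2],2)
H,S,V=[h[:,:,i] for i in range(3)]
print('mat',rect(((H>105)&(H<125)&(S>120)).astype(np.uint8)*255|((H<14)&(S>150)&(V>150)).astype(np.uint8)*255,0.001,(265,165,315,290)))
print('handle',rect(((H<16)&(S>150)&(V>110)).astype(np.uint8)*255,0.059,(265,165,315,290)))
print('blade',rect(((S<60)&(V>90)).astype(np.uint8)*255,0.002,(280,190,302,222)))
# posts triangulate: tops
v=cv2.imread('pics/c1.png')
E
python3 - <<'E'
from m import *
d=load('top');o,m=paper_coasters(d)
a=d['pixels'][:,:,::-1].copy()
cv2.drawContours(a,[c for r,c in o],-1,(0,255,0),1)
for r,c in o:
    q=np.c_[cv2.boxPoints(r)/1000,np.full(4,.017)]
    cv2.polylines(a,[np.int32(proj(d,q).round())],1,(255,0,255),1)
cv2.imwrite('pics/c3.png',cv2.resize(a[150:290,310:560],None,fx=3,fy=3,interpolation=0))
E
```

```text
[ 501.7 -457.4] [89.  91.2] 87.5 1185.5
[ 555.1 -288.7] [90.5 89.9] 58.8 1180.0
[627.4 -58.7] [89.1 90. ] 64.7 1122.5
[ 669.4 -220.7] [89.7 90.2] 75.0 1113.0
bed [0.71955829 0.34724996 0.012     ]
bed [0.63611345 0.22351106 0.012     ]
bed [0.48262636 0.33054636 0.012     ]
mat (array([580.9, 119.7]), array([ 85. , 262.8]), 88.8)
handle (array([520.6, 124.1]), array([ 22.1, 101.6]), 86.66)
blade (array([635.1, 117.3]), array([38.3, 73.8]), 86.41)
```

View pics/c3.png

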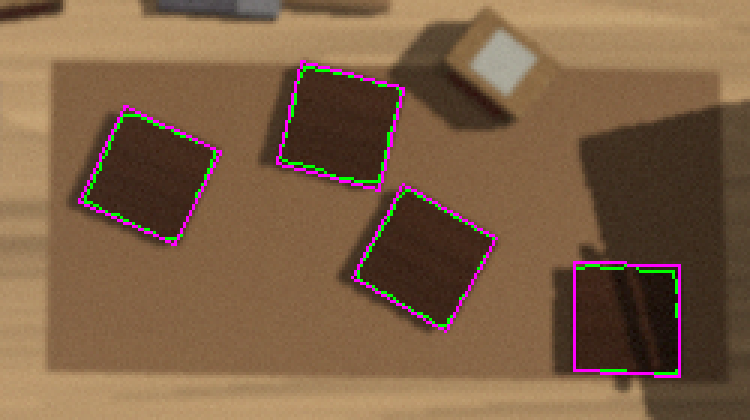

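```bash
cat >> h.py <<'E'
def plan(xy,z,head,name=''):
    """TCP world target (m), spatula heading deg -> shift cm in tool axes + rz"""
    st=read_state();R=st['tool_rot'];p=st['tcp_pos']
    d=R.T@(np.array([xy[0],xy[1],z])-p)*100
    cur=np.degrees(np.arctan2(-R[1,0],-R[0,0]))
    dh=(head-cur+180)%360-180
    print(name,'t=%.1f'%st['clock'],'tcp',p.round(4),'head %.2f'%cur,'shift',d.round(2),'rz %.3f'%-np.radians(dh),'open %.4f'%st['opening'],'F',st['wrist_force'].round(1))
GO=np.array([.5792,.3600]);GH=55.4
def fwd(h): return np.array([np.cos(np.radians(h)),np.sin(np.radians(h))])
def spat(oxy,oz,head,name='',off=0): # blade origin target
    plan(np.array(oxy)-(.105+off)*fwd(head),oz+.047,head,name)
E
python3 - <<'E'
from h import *
d=load('top');s=load('scene')
c1=lambda u,v:np.array([u,v])/5+[150,165]-.4
c2=lambda u,v:np.array([u,v])/5+[400,200]-.4
e=fwd(GH);n=np.array([-e[1],e[0]])
def G(P): return np.r_[(P[:2]-GO)@e,(P[:2]-GO)@n,P[2]]
for nm,a,b in[('grip top',(272,180),(262,232)),('stopA',(75,335),(376,100)),('stopB',(50,365),(376,100)),('post f+',(262,437),(158,92)),('post f-',(345,320),(130,180)),('b-',(125,172),(390,240)),('b+',(45,285),(408,148))]:
    P,er=tri(d,c1(*a),s,c2(*b)); print(nm,P.round(4),round(er,4),(G(P)*1000).round(1))
b=s['pixels'][:,:,::-1];h=cv2.cvtColor(b,cv2.COLOR_BGR2HSV)
a=d['pixels'][:,:,::-1];h2=cv2.cvtColor(a,cv2.COLOR_BGR2HSV)
# coaster & handle height check: centroid of orange in both, coaster centroids
def cen(h,f,roi):
    x0,y0,x1,y1=roi;m=np.zeros(h.shape[:2],np.uint8);m[y0:y1,x0:x1]=f(h)[y0:y1,x0:x1]
    c=max(cv2.findContours(m,0,1)[0],key=cv2.contourArea);M=cv2.moments(c);return (M['m10']/M['m00'],M['m01']/M['m00'])
o=lambda h:(((h[:,:,0]<16)&(h[:,:,1]>150)&(h[:,:,2]>110))*255).astype(np.uint8)
print('handle',tri(d,cen(h2,o,(265,165,315,290)),s,cen(h,o,(335,225,375,280))))
for xy in[(.5017,-.4574),(.5551,-.2887),(.6274,-.0587),(.6694,-.2207)]: print(proj(s,[*xy,.017]).round(1))
dk=lambda h:((h[:,:,2]<85)*255).astype(np.uint8)
for roi in[(160,280,225,325),(200,312,258,358),(265,282,325,330)]: print(roi,cen(h,dk,roi))
plan((.5378,.1231),.15,-3.4,'above');plan((.5378,.1231),.046,-3.4,'grip')
E
```

```text
grip top [0.6345 0.3177 0.1208] 0.0062 [ -3.4 -69.5 120.8]
stopA [0.5626 0.4132 0.1193] 0.0098 [ 34.3  43.9 119.3]
stopB [0.5489 0.4269 0.1053] 0.0041 [ 37.9  62.9 105.3]
post f+ [0.5132 0.3232 0.1037] 0.0027 [-67.8  33.5 103.7]
post f- [0.5688 0.2841 0.1028] 0.0023 [-68.4 -34.6 102.8]
b- [0.6411 0.3898 0.1042] 0.0018 [ 59.7 -34.  104.2]
b+ [0.5865 0.4275 0.1062] 0.0007 [ 59.7  32.3 106.2]
handle (array([0.52012126, 0.12352727, 0.05342351]), np.float64(0.0014001264805051576))
[[122.9 297.7]]
[[193.1 301.1]]
[[293.8 305.1]]
[[226.8 333.9]]
(160, 280, 225, 325) (197.2239865271262, 304.7760134728738)
(200, 312, 258, 358) (228.23809523809524, 335.72460317460315)
(265, 282, 325, 330) (296.5594527363184, 308.0294776119403)
above t=0.1 tcp [0.2427 0.5482 0.2495] head -23.88 shift [-44.19 -26.91   9.99] rz -0.357 open 0.0855 F [-0.5  0.7  0.3]
grip t=0.1 tcp [0.2427 0.5482 0.2495] head -23.88 shift [-44.19 -26.89  20.39] rz -0.357 open 0.0855 F [-0.5  0.7  0.3]
```

step_arm(moves=[[-5,-3,1,0,0,-0.04,8.5],[-10,-6,2,0,0,-0.08,8.5],[-15,-9,3,0,0,-0.12,8.5],[-20,-12,4,0,0,-0.16,8.5],[-25,-15,5,0,0,-0.2,8.5],[-30,-18,6,0,0,-0.24,8.5],[-35,-21,8,0,0,-0.28,8.5],[-39.5,-24,9,0,0,-0.32,8.5],[-44.2,-26.9,10,0,0,-0.357,8.5],[-44.2,-26.9,10,0,0,-0.357,6]])

```text
clock: 1.35
tcp_pos: [0.5391, 0.1205, 0.149]
tool_rot: [[-0.998, 0.065, -0.001], [0.065, 0.998, -0.001], [0.001, -0.001, -1.0]]
wrist_force: [-1.0, 0.3, -1.0]
opening: 0.0691
grasp_force: 0.0
```

```bash
python3 -c "
from h import *
plan((.5378,.1231),.046,-3.4,'grip')"
```

```text
grip t=1.4 tcp [0.5391 0.1205 0.149 ] head -3.72 shift [ 0.13  0.26 10.3 ] rz -0.006 open 0.0691 F [-1.   0.3 -1. ]
```

step_arm(moves=[[0,0,3,0,0,0,6],[0,0,6,0,0,0,6],[0,0,8,0,0,0,6],[0,0,9,0,0,0,6],[0,0,9,0,0,0,6]])

```text
clock: 1.98
tcp_pos: [0.5374, 0.1242, 0.0599]
tool_rot: [[-0.998, 0.059, -0.001], [0.059, 0.998, -0.0], [0.001, -0.0, -1.0]]
wrist_force: [0.3, 0.2, -0.0]
opening: 0.06
grasp_force: 0.0
```

```bash
python3 -c "
from h import *
plan((.5378,.1231),.046,-3.4,'grip')"
```

```text
grip t=2.0 tcp [0.5374 0.1242 0.0599] head -3.39 shift [-0.05 -0.1   1.39] rz 0.000 open 0.0600 F [ 0.3  0.2 -0. ]
```

step_arm(moves=[[0,-0.1,0.8,0,0,0,6],[0,-0.1,1.4,0,0,0,6],[0,-0.1,1.4,0,0,0,3.5],[0,-0.1,1.4,0,0,0,2],[0,-0.1,1.4,0,0,0,1.5],[0,-0.1,1.4,0,0,0,1.5],[0,-0.1,1.4,0,0,0,1.5]], force=80)

```text
clock: 2.85
tcp_pos: [0.5384, 0.1228, 0.0466]
tool_rot: [[-0.998, 0.06, 0.001], [0.06, 0.998, 0.0], [-0.001, 0.0, -1.0]]
wrist_force: [-0.6, 0.7, 1.4]
opening: 0.023
grasp_force: 78.3
```

```bash
sed -i 's/oz+.047/oz+.0458/' h.py; python3 -c "
from h import *
C=np.array([.6274,-.0587])
spat(C,.05,-25.3,'appr',off=.09)"
```

```text
appr t=2.9 tcp [0.5384 0.1228 0.0466] head -3.43 shift [  8.12 -10.32  -4.93] rz 0.382 open 0.0230 F [-0.6  0.7  1.4]
```

step_arm(moves=[[0,0,-2,0,0,0,1.5],[1,-1,-5,0,0,0.03,1.5],[3,-3.5,-5,0,0,0.13,1.5],[5,-6,-5,0,0,0.23,1.5],[7,-8.5,-5,0,0,0.32,1.5],[8.1,-10.3,-5,0,0,0.382,1.5],[8.1,-10.3,-5,0,0,0.382,1.5],[8.1,-10.3,-5,0,0,0.382,1.5],[8.1,-10.3,-5,0,0,0.382,1.5]])

```text
clock: 3.98
tcp_pos: [0.4519, 0.0253, 0.0964]
tool_rot: [[-0.904, 0.427, 0.001], [0.427, 0.904, 0.0], [-0.0, 0.001, -1.0]]
wrist_force: [-1.6, 0.4, -1.5]
opening: 0.023
grasp_force: 78.6
```

Run:
```python
from m import *
d=snap('top','t1.png');s=snap('scene','s1.png')
C=np.array([.6274,-.0587]);spat(C,.05,-25.3,'appr',off=.09)
for r,c in paper_coasters(d)[0]: print(np.round(r[0],1),np.round(r[1],1),round(r[2],1))
st=read_state();p=st['tcp_pos'];R=st['tool_rot']
T=lambda x,y,z:p+R@np.array([-(x+.105),y,-(z-.0458)])
pts=[T(30e-3,.02,.002),T(.03,-.02,.002),T(-.045,.02,.002),T(-.045,-.02,.002)]
print(proj(d,pts).round(1),proj(s,pts).round(1))
u,v=proj(d,T(0,0,0))[0];u=int(u);v=int(v)
U,V=proj(s,T(0,0,0))[0];U=int(U);V=int(V)
def mk(dd,u,v):
    a=dd['pixels'][:,:,::-1][v-35:v+35,u-45:u+45]; a=cv2.resize(a,None,fx=6,fy=6,interpolation=2)
    for q in proj(dd,pts): cv2.circle(a,tuple(np.int32((q-[u-45,v-35]+.5)*6)),2,(0,255,0),-1)
    return a
cv2.imwrite('pics/t1c.png',cv2.resize(np.vstack([mk(d,u,v),mk(s,U,V)]),None,fx=.7,fy=.7))
```

```text
appr t=4.1 tcp [0.4516 0.0252 0.0963] head -25.26 shift [ 0.02 -0.07  0.05] rz 0.001 open 0.0227 F [-0.4 -0.  -0.4]
[ 500.4 -457.3] [89.1 89. ] 87.5
[ 554.8 -288.2] [88.5 88.6] 58.6
[627.  -58.1] [87.4 86.9] 65.3
[ 670.5 -220. ] [88.4 89.6] 75.1
[[342.8 224.2]
 [357.6 230.9]
 [330.1 251.7]
 [344.9 258.5]] [[307.4 277.4]
 [290.9 275.1]
 [313.8 255. ]
 [298.  253. ]]
```

View pics/t1c.png

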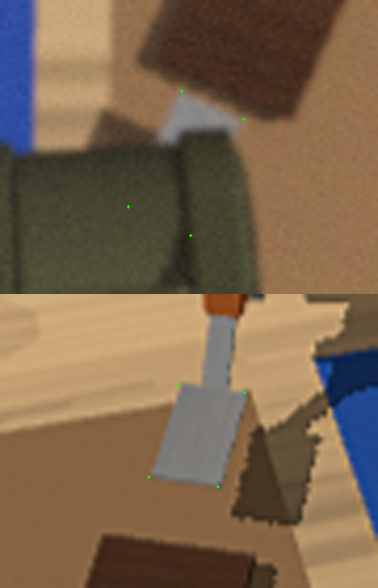

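Predicted blade corners (green dots) fall on the seen blade corners in both views to about a pixel, so camera and arm agree.

step_arm(moves=[[0,-0.05,3,0,0,0,1.5],[0,-0.05,4.7,0,0,0,1.5],[0,-0.05,4.7,0,0,0,1.5],[-1,-0.05,4.7,0,0,0,1.5],[-2.5,-0.05,4.7,0,0,0,1.5],[-4,-0.05,4.7,0,0,0,1.5],[-5.5,-0.05,4.7,0,0,0,1.5],[-7,-0.05,4.7,0,0,0,1.5],[-8.5,-0.05,4.7,0,0,0,1.5],[-9,-0.05,4.7,0,0,0,1.5]])

```text
clock: 5.32
tcp_pos: [0.5334, -0.0147, 0.0493]
tool_rot: [[-0.904, 0.428, 0.0], [0.428, 0.904, -0.0], [-0.0, 0.0, -1.0]]
wrist_force: [0.4, 1.2, -0.7]
opening: 0.0226
grasp_force: 78.5
```

step_arm(moves=[[0,0,0,0,0,0,1.5],[0,0,-0.4,0,0,0,1.5],[0,0,-0.8,0,0,0,1.5],[0,0,-1.5,0,0,0,1.5],[0,0,-2.5,0,0,0,1.5],[0,0,-3.5,0,0,0,1.5],[0,0,-4.5,0,0,0,1.5],[0,0,-5,0,0,0,1.5],[0,0,-5,0,0,0,1.5]])

```text
clock: 6.45
tcp_pos: [0.5326, -0.0142, 0.0998]
tool_rot: [[-0.904, 0.428, 0.001], [0.428, 0.904, -0.0], [-0.001, 0.0, -1.0]]
wrist_force: [-0.2, -0.3, -3.6]
opening: 0.0231
grasp_force: 78.4
```

```bash
cat > look.py <<'E'
from m import *
import sys
s=snap('scene')
st=read_state();p=st['tcp_pos'];R=st['tool_rot']
T=lambda x,y,z:p+R@np.array([-(x+.105),y,-(z-.0458)])
pts=[T(.045*i,.045*j,.010) for i,j in[(1,1),(1,-1),(-1,-1),(-1,1)]]
U,V=np.int32(proj(s,T(0,0,0))[0])
a=cv2.resize(s['pixels'][:,:,::-1][V-60:V+60,U-75:U+75],None,fx=4,fy=4,interpolation=2)
for q in proj(s,pts): cv2.circle(a,tuple(np.int32((q-[U-75,V-60]+.5)*4)),3,(0,255,0),-1)
cv2.imwrite('pics/'+sys.argv[1],a)
E
python3 look.py l1.png; python3 -c "
from h import *
spat(GO-.0035*fwd(GH),.135,GH,'pile')"
```

```text
pile t=6.5 tcp [ 0.5323 -0.0142  0.0994] head -25.32 shift [13.51 25.13 -8.15] rz -1.409 open 0.0228 F [-0.5 -0.  -2.1]
```

View pics/l1.png

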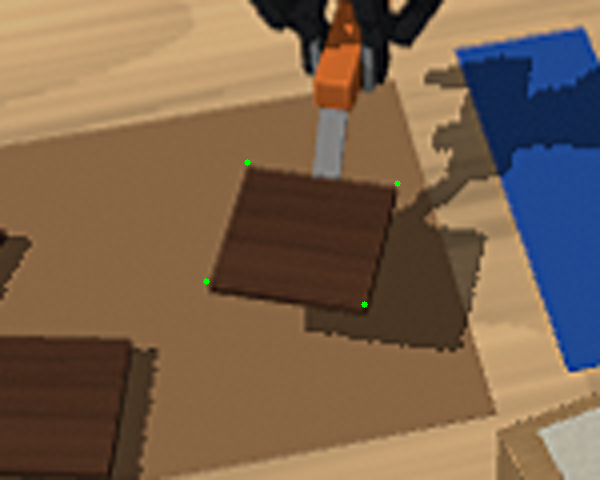

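The scene crop shows the coaster level on the blade, centred to a couple of millimetres.

step_arm(moves=[[0,0,-0.8,0,0,-0.02,1.5],[0.2,0.5,-2.2,0,0,-0.08,1.5],[0.8,1.5,-4,0,0,-0.17,1.5],[1.6,3,-5.5,0,0,-0.27,1.5],[2.5,4.7,-6.8,0,0,-0.38,1.5],[3.6,6.7,-7.7,0,0,-0.49,1.5],[4.7,8.7,-8.2,0,0,-0.6,1.5],[5.8,10.7,-8.2,0,0,-0.7,1.5],[6.7,12.5,-8.2,0,0,-0.78,1.5],[7.2,13.5,-8.2,0,0,-0.82,1.5]])

```text
clock: 7.75
tcp_pos: [0.5247, 0.1394, 0.1814]
tool_rot: [[-0.928, -0.372, -0.0], [-0.372, 0.928, -0.0], [0.0, -0.0, -1.0]]
wrist_force: [-0.3, -0.7, -1.7]
opening: 0.0227
grasp_force: 78.6
```

```bash
python3 -c "
from h import *
spat(GO-.0035*fwd(GH),.135,GH,'pile')"
```

```text
pile t=7.8 tcp [0.5247 0.1394 0.1814] head 21.82 shift [-4.22 12.45  0.06] rz -0.586 open 0.0227 F [-0.3 -0.7 -1.7]
```

step_arm(moves=[[-0.2,0.6,0,0,0,-0.03,1.5],[-0.7,2,0,0,0,-0.1,1.5],[-1.3,3.8,0,0,0,-0.19,1.5],[-1.9,5.7,0,0,0,-0.28,1.5],[-2.6,7.7,0,0,0,-0.37,1.5],[-3.2,9.5,0,0,0,-0.46,1.5],[-3.8,11.2,0,0,0,-0.53,1.5],[-4.1,12,0,0,0,-0.575,1.5],[-4.2,12.3,0,0,0,-0.586,1.5],[-4.2,12.3,0,0,0,-0.586,1.5]])

```text
clock: 9.0
tcp_pos: [0.5185, 0.268, 0.1812]
tool_rot: [[-0.571, -0.821, -0.0], [-0.821, 0.571, -0.0], [0.0, -0.0, -1.0]]
wrist_force: [0.2, -0.5, -2.6]
opening: 0.023
grasp_force: 78.6
```

```bash
cat > look2.py <<'E'
from m import *
import sys
st=read_state();p=st['tcp_pos'];R=st['tool_rot']
T=lambda x,y,z:p+R@np.array([-(x+.105),y,-(z-.0458)])
pts=[T(.045*i,.045*j,.010) for i,j in[(1,1),(1,-1),(-1,-1),(-1,1)]]
o=[]
for n in('top','scene'):
    s=snap(n)
    U,V=np.int32(proj(s,[*GO,.06])[0])
    a=cv2.resize(s['pixels'][:,:,::-1][V-60:V+60,U-60:U+60],None,fx=3.3,fy=3.3,interpolation=2)
    if len(sys.argv)<3:
        for q in proj(s,pts): cv2.circle(a,tuple(np.int32((q-[U-60,V-60]+.5)*3.3)),2,(0,255,0),-1)
    o.append(a)
cv2.imwrite('pics/'+sys.argv[1],np.hstack(o))
E
python3 look2.py l2.png; python3 -c "
from h import *
spat(GO-.0035*fwd(GH),.135,GH,'pile')"
```

```text
pile t=9.1 tcp [0.5185 0.2679 0.1813] head 55.19 shift [-0.18  0.24  0.05] rz -0.004 open 0.0230 F [-0.4 -0.7 -2.4]
```

View pics/l2.png

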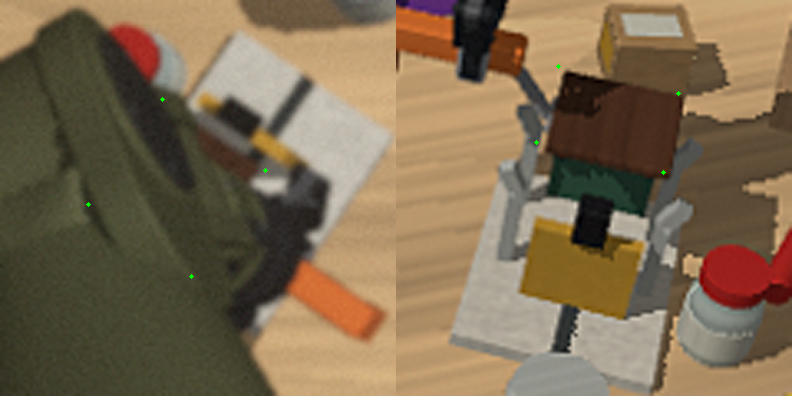

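```bash
cat > cp.py <<'E'
from h import *
def corners(pts,z,x0=396):
    s=load('scene');U,V=np.int32(proj(s,[*GO,.06])[0])
    q=np.array([[U-60+(x-x0)/3.3-.5,V-60+y/3.3-.5] for x,y in pts])
    P=onz(s,q,z)[:,:2];e=fwd(GH);n=np.array([-e[1],e[0]])
    g=np.c_[(P-GO)@e,(P-GO)@n]*1000;print(g.round(1).tolist(),'centre',g.mean(0).round(1))
E
python3 -c "
from cp import *
corners([(568,72),(685,95),(665,178),(547,150)],.145)"
```

```text
[[-42.6, 39.2], [44.5, 42.7], [41.5, -52.6], [-42.1, -52.1]] centre [ 0.3 -5.7]
```

step_arm(moves=[[0.35,0,0.3,0,0,0,1.5],[0.35,0,1.2,0,0,0,1.5],[0.35,0,2.5,0,0,0,1.5],[0.35,0,4.2,0,0,0,1.5],[0.35,0,6,0,0,0,1.5],[0.35,0,7.8,0,0,0,1.5],[0.35,0,9.2,0,0,0,1.5],[0.35,0,10.3,0,0,0,1.5],[0.35,0,11,0,0,0,1.5],[0.35,0,11.3,0,0,0,1.5]])

```text
clock: 10.35
tcp_pos: [0.5165, 0.2656, 0.068]
tool_rot: [[-0.57, -0.822, -0.0], [-0.822, 0.57, -0.0], [0.0, 0.0, -1.0]]
wrist_force: [-0.1, -0.2, -2.3]
opening: 0.0228
grasp_force: 78.5
```

step_arm(moves=[[0,0,0.2,0,0,0,1.5],[0,0,0.5,0,0,0,1.5],[0,0,0.7,0,0,0,1.5],[0,0,0.7,0,0,0,1.5]])

```text
clock: 10.85
tcp_pos: [0.5165, 0.2656, 0.0614]
tool_rot: [[-0.57, -0.822, 0.0], [-0.822, 0.57, 0.0], [-0.0, -0.0, -1.0]]
wrist_force: [0.1, -0.1, -1.7]
opening: 0.0234
grasp_force: 78.6
```

```bash
python3 look2.py l3.png; python3 -c "
from h import *
spat(GO-.0035*fwd(GH),.0155,GH,'pile')"
```

```text
pile t=10.9 tcp [0.5166 0.2656 0.0615] head 55.24 shift [-0.47  0.21  0.02] rz -0.003 open 0.0229 F [-0.6  0.4 -1.5]
```

View pics/l3.png

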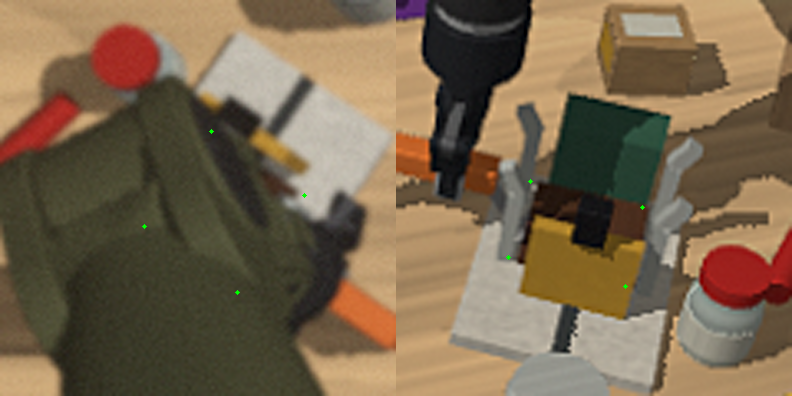

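Coaster seated low between the posts; wrist force −1.5 N against −2.4 N loaded, so it is set down. Drawing out.

step_arm(moves=[[0.5,0,0,0,0,0,1.5],[1.5,0,0,0,0,0,1.5],[3,0,0,0,0,0,1.5],[4.8,0,0,0,0,0,1.5],[6.8,0,0,0,0,0,1.5],[8.8,0,0,0,0,0,1.5],[10.5,0,0,0,0,0,1.5],[11,0,-1,0,0,0,1.5],[11,0,-4,0,0,0,1.5],[11,0,-6,0,0,0,1.5]])

```text
clock: 12.2
tcp_pos: [0.4547, 0.1755, 0.1233]
tool_rot: [[-0.57, -0.822, 0.002], [-0.822, 0.57, 0.001], [-0.002, -0.001, -1.0]]
wrist_force: [0.2, -0.3, -2.0]
opening: 0.0228
grasp_force: 78.6
```

```bash
cat > st.py <<'E'
from m import *
d=snap('top');snap('scene')
for r,c in paper_coasters(d)[0]:
    h=r[2]-90; print(np.round(r[0],1),np.round(r[1],1),round(r[2],1)); o=np.array(r[0])/1000
    spat(o,.05,h,'  appr',off=.09)
E
python3 st.py; python3 look2.py l4.png x
```

```text
[ 501.  -457.2] [89.1 90.5] 87.2
  appr t=12.3 tcp [0.456  0.1761 0.1242] head 55.25 shift [ 59.8  -23.23   2.63] rz 1.014 open 0.0234 F [ 0.7 -0.  -0.9]
[ 555.  -288.2] [88.6 88.5] 59.6
  appr t=12.3 tcp [0.456  0.1761 0.1242] head 55.25 shift [ 34.   -15.15   2.73] rz 1.495 open 0.0234 F [ 0.7 -0.  -0.9]
[ 670.9 -220.6] [87.3 91.1] 74.3
  appr t=12.3 tcp [0.456  0.1761 0.1242] head 55.25 shift [ 26.72 -21.82   2.78] rz 1.239 open 0.0234 F [ 0.7 -0.  -0.9]
```

View pics/l4.png

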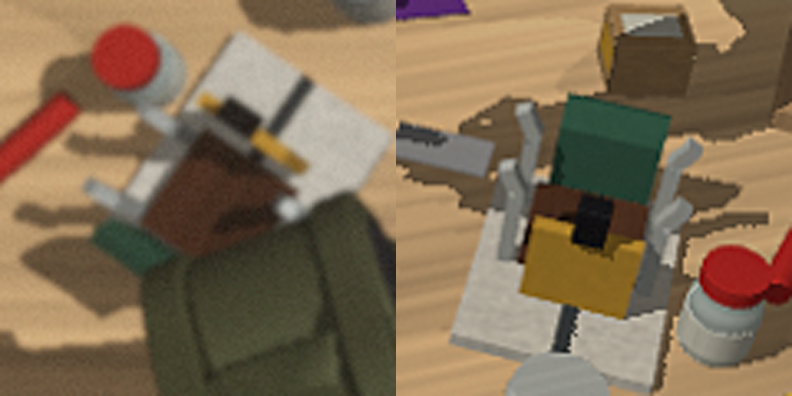

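The first coaster lies square in the pocket between the posts. Next: the coaster at (0.670, −0.220).

step_arm(moves=[[1.5,-1.2,0,0,0,0.07,1.5],[5,-4,0,0,0,0.22,1.5],[9,-7.3,0,0,0,0.4,1.5],[13,-10.6,0,0,0,0.58,1.5],[17,-13.9,0,0,0,0.76,1.5],[21,-17.2,0.5,0,0,0.94,1.5],[24.5,-20,1.5,0,0,1.1,1.5],[26.6,-21.8,2.5,0,0,1.22,1.5],[26.6,-21.8,2.5,0,0,1.23,1.5],[26.6,-21.8,2.5,0,0,1.23,1.5]])

```text
clock: 13.65
tcp_pos: [0.4805, -0.1669, 0.0955]
tool_rot: [[-0.965, 0.262, -0.002], [0.262, 0.965, 0.001], [0.002, 0.001, -1.0]]
wrist_force: [-0.1, -0.5, -1.2]
opening: 0.0232
grasp_force: 78.7
```

```bash
python3 st.py|grep -v appr; python3 -c "
from h import *
C=(.6703,-.2205)
spat(C,.0035,-15.2,'low',.09);spat(C,.0035,-15.2,'in',-.003)"
```

```text
[ 501.  -457.2] [89.1 90.3] 87.1
[ 669.6 -219.8] [88.4 86.5] 75.0
low t=13.8 tcp [ 0.4811 -0.1666  0.0962] head -15.11 shift [-0.17 -0.24  4.69] rz 0.002 open 0.0227 F [-0.4  0.5 -1.4]
in t=13.8 tcp [ 0.4811 -0.1666  0.0962] head -15.11 shift [-9.47 -0.25  4.68] rz 0.002 open 0.0227 F [-0.4  0.5 -1.4]
```

step_arm(moves=[[-0.1,-0.2,3,0,0,0,1.5],[-0.1,-0.2,4.7,0,0,0,1.5],[-0.1,-0.2,4.7,0,0,0,1.5],[-1,-0.2,4.7,0,0,0,1.5],[-2.5,-0.2,4.7,0,0,0,1.5],[-4,-0.2,4.7,0,0,0,1.5],[-5.5,-0.2,4.7,0,0,0,1.5],[-7,-0.2,4.7,0,0,0,1.5],[-8.5,-0.2,4.7,0,0,0,1.5],[-9.4,-0.2,4.7,0,0,0,1.5]])

```text
clock: 15.0
tcp_pos: [0.5728, -0.1947, 0.0493]
tool_rot: [[-0.965, 0.263, 0.0], [0.263, 0.965, -0.0], [-0.0, -0.0, -1.0]]
wrist_force: [0.6, 0.1, -0.9]
opening: 0.0231
grasp_force: 78.8
```

step_arm(moves=[[0,0,0,0,0,0,1.5],[0,0,-0.4,0,0,0,1.5],[0,0,-0.8,0,0,0,1.5],[0,0,-1.6,0,0,0,1.5],[0,0,-3,0,0,0,1.5],[0,0,-5,0,0,0,1.5],[0,0,-7.5,0,0,0,1.5],[0,0,-10,0,0,0,1.5],[0,0,-12,0,0,0,1.5],[0,0,-13,0,0,0,1.5]])

```text
clock: 16.25
tcp_pos: [0.5721, -0.1945, 0.1816]
tool_rot: [[-0.965, 0.263, 0.003], [0.263, 0.965, -0.001], [-0.003, -0.0, -1.0]]
wrist_force: [0.7, 0.5, -1.6]
opening: 0.0227
grasp_force: 78.7
```

```bash
python3 st.py|grep -v appr; python3 -c "
from h import *
spat(GO-.0035*fwd(GH)-.003*np.array([-fwd(GH)[1],fwd(GH)[0]]),.145,GH,'pile')"; python3 look.py l5.png
```

```text
[ 500.  -479.9] [45.8 88.4] 89.2
[ 704.4 -231.9] [59.9 94.7] 72.7
pile t=16.4 tcp [ 0.5722 -0.1945  0.1809] head -15.23 shift [17.2  43.35 -1.04] rz -1.233 open 0.0231 F [ 0.5  0.8 -2.3]
```

View pics/l5.png

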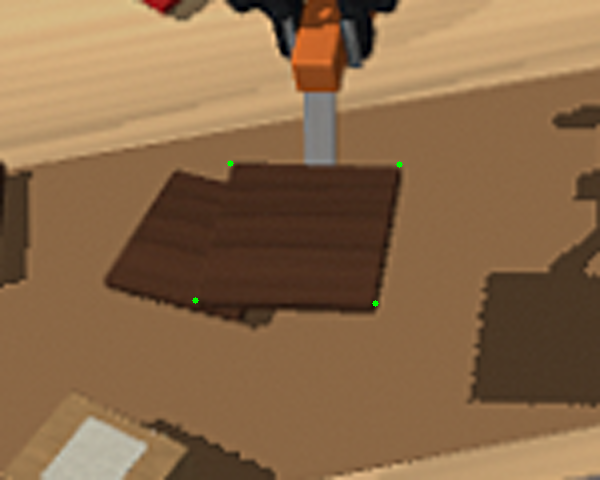

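The coaster is carried level and centred (dots agree to ~1.5 px).

step_arm(moves=[[0.2,0.4,-0.2,0,0,-0.01,1.5],[0.7,1.7,-0.5,0,0,-0.05,1.5],[1.5,3.8,-0.8,0,0,-0.11,1.5],[2.6,6.5,-1,0,0,-0.19,1.5],[3.8,9.5,-1,0,0,-0.27,1.5],[5,12.6,-1,0,0,-0.36,1.5],[6.2,15.7,-1,0,0,-0.45,1.5],[7.4,18.7,-1,0,0,-0.53,1.5],[8.4,21.2,-1,0,0,-0.6,1.5],[9.1,23,-1,0,0,-0.65,1.5]])

```text
clock: 17.65
tcp_pos: [0.5432, 0.0539, 0.1894]
tool_rot: [[-0.925, -0.38, -0.0], [-0.38, 0.925, 0.0], [-0.0, 0.0, -1.0]]
wrist_force: [-0.2, 0.2, -3.0]
opening: 0.023
grasp_force: 78.8
```

```bash
cat > pile.py <<'E'
from h import *
spat(GO-.0055*fwd(GH)-.003*np.array([-fwd(GH)[1],fwd(GH)[0]]),.145,GH,'pile')
E
python3 pile.py
```

```text
pile t=17.6 tcp [0.5432 0.0539 0.1894] head 22.32 shift [-5.86 20.67 -0.13] rz -0.577 open 0.0230 F [-0.2  0.2 -3. ]
```

step_arm(moves=[[-0.4,1.4,0,0,0,-0.04,1.5],[-1,3.5,0,0,0,-0.1,1.5],[-1.7,6,0,0,0,-0.17,1.5],[-2.5,8.9,0,0,0,-0.25,1.5],[-3.3,11.8,0,0,0,-0.33,1.5],[-4.1,14.6,0,0,0,-0.41,1.5],[-4.9,17.3,0,0,0,-0.48,1.5],[-5.5,19.3,0,0,0,-0.54,1.5],[-5.8,20.3,0,0,0,-0.57,1.5],[-5.8,20.3,0,0,0,-0.577,1.5]])

```text
clock: 18.9
tcp_pos: [0.5217, 0.2618, 0.1892]
tool_rot: [[-0.572, -0.82, -0.0], [-0.82, 0.572, -0.0], [0.0, -0.0, -1.0]]
wrist_force: [0.3, -0.4, -1.6]
opening: 0.023
grasp_force: 78.8
```

step_arm(moves=[[0,0,0,0,0,0,1.5],[0,0,0,0,0,0,1.5]])

```text
clock: 19.15
tcp_pos: [0.5219, 0.2607, 0.1894]
tool_rot: [[-0.574, -0.819, 0.0], [-0.819, 0.574, -0.0], [0.0, -0.0, -1.0]]
wrist_force: [-0.4, -0.4, -1.4]
opening: 0.0227
grasp_force: 78.8
```

```bash
python3 pile.py
cat > oncoast.py <<'E'
from cp import *
# carried coaster: dark wood mask in scene near the carried place, rays onto its top plane
import sys
def run(z):
    s=snap('scene');a=s['pixels'][:,:,::-1];U,V=np.int32(proj(s,[*GO,z])[0])
    f=cv2.GaussianBlur(a,(3,3),0).astype(float)+1
    m=((f[:,:,2]<92)&(f[:,:,2]/f[:,:,1]>1.33)).astype(np.uint8)*255
    k=np.zeros_like(m);k[V-32:V+32,U-38:U+38]=255
    m=cv2.morphologyEx(m&k,cv2.MORPH_CLOSE,np.ones((5,5)));m=cv2.morphologyEx(m,cv2.MORPH_OPEN,np.ones((5,5)))
    c=cv2.convexHull(max(cv2.findContours(m,0,1)[0],key=cv2.contourArea))
    P=onz(s,c[:,0,:],z)[:,:2]-GO;e=fwd(GH);n=np.array([-e[1],e[0]])
    r=cv2.minAreaRect((np.c_[P@e,P@n]*1000).astype(np.float32));print('coaster in gauge',[np.round(x,1) for x in r])
    return s,c
if __name__=='__main__': run(read_state()['tcp_pos'][2]-.0458+.010)
E
python3 oncoast.py
```

```text
pile t=19.1 tcp [0.5219 0.2607 0.1894] head 55.00 shift [-0.37  0.62 -0.14] rz -0.007 open 0.0227 F [-0.4 -0.4 -1.4]
coaster in gauge [array([ -5.7, -14.2]), array([97.7, 88. ]), np.float64(88.5)]
```

step_arm(moves=[[-0.2,0.3,0,0,0,-0.003,1.5],[-0.4,0.6,0,0,0,-0.007,1.5],[-0.4,0.6,0,0,0,-0.007,1.5],[-0.4,0.6,0,0,0,-0.007,1.5]])

```text
clock: 19.7
tcp_pos: [0.519, 0.2683, 0.1893]
tool_rot: [[-0.567, -0.824, -0.0], [-0.824, 0.567, -0.0], [0.0, -0.0, -1.0]]
wrist_force: [0.0, 0.4, -1.7]
opening: 0.0226
grasp_force: 78.8
```

```bash
python3 pile.py
cat >> oncoast.py <<'E'
    z=read_state()['tcp_pos'][2]-.0458+.010;s,c=run(z)
    q=cv2.approxPolyDP(c,3,True)[:,0];P=onz(s,q,z)[:,:2]-GO;e=fwd(GH);n=np.array([-e[1],e[0]])
    print((np.c_[P@e,P@n]*1000).round(1).tolist())
E
python3 oncoast.py
```

```text
pile t=19.7 tcp [0.519  0.2683 0.1893] head 55.49 shift [ 0.08 -0.05 -0.15] rz 0.002 open 0.0226 F [ 0.   0.4 -1.7]  File "oncoast.py", line 15
    z=read_state()['tcp_pos'][2]-.0458+.010;s,c=run(z)
IndentationError: unexpected indent
```

```bash
sed -i "s/^if __name__=='__main__': run.*/if 1:/" oncoast.py; python3 oncoast.py
```

```text
coaster in gauge [array([-1.4, -6.8]), array([89.2, 97.3]), np.float64(0.1)]
[[-44.5, 33.0], [40.4, 39.8], [41.6, -49.9], [-39.1, -53.7]]
```

step_arm(moves=[[0.2,0,0.3,0,0,0,1.5],[0.25,0,1.2,0,0,0,1.5],[0.25,0,2.5,0,0,0,1.5],[0.25,0,4.2,0,0,0,1.5],[0.25,0,6,0,0,0,1.5],[0.25,0,7.6,0,0,0,1.5],[0.25,0,8.8,0,0,0,1.5],[0.25,0,9.7,0,0,0,1.5],[0.25,0,10.2,0,0,0,1.5],[0.25,0,10.5,0,0,0,1.5]])

```text
clock: 21.0
tcp_pos: [0.5179, 0.2663, 0.0843]
tool_rot: [[-0.567, -0.824, 0.0], [-0.824, 0.567, 0.0], [-0.0, -0.0, -1.0]]
wrist_force: [-0.0, -0.1, -1.9]
opening: 0.0231
grasp_force: 78.8
```

step_arm(moves=[[0,0,0.2,0,0,0,1.5],[0,0,0.4,0,0,0,1.5],[0,0,0.6,0,0,0,1.5],[0,0,0.6,0,0,0,1.5]])

```text
clock: 21.5
tcp_pos: [0.5177, 0.2662, 0.0783]
tool_rot: [[-0.567, -0.824, 0.0], [-0.824, 0.567, 0.0], [-0.0, 0.0, -1.0]]
wrist_force: [-0.9, -0.7, -2.3]
opening: 0.0232
grasp_force: 78.8
```

```bash
cat > inpile.py <<'E'
from h import *
import sys
z=.012+.017*int(sys.argv[1]);s=snap('scene');d=snap('top')
st=read_state();print('zb %.4f'%(st['tcp_pos'][2]-.0458),'F',st['wrist_force'].round(1))
# scene: visible wood between jaw and stop -> brightness sample of expected top corners/centre
e=fwd(GH);n=np.array([-e[1],e[0]])
a=s['pixels'][:,:,::-1];f=cv2.GaussianBlur(a,(3,3),0).astype(float)+1
m=((f[:,:,2]<110)&(f[:,:,2]/f[:,:,1]>1.33)&(f[:,:,1]/f[:,:,0]<1.5)).astype(np.uint8)*255
U,V=np.int32(proj(s,[*GO,z])[0]);k=np.zeros_like(m);k[V-40:V+45,U-45:U+45]=255
m=cv2.morphologyEx(m&k,cv2.MORPH_OPEN,np.ones((3,3)))
c=max(cv2.findContours(m,0,1)[0],key=cv2.contourArea)
P=onz(s,c[:,0],z)[:,:2]-GO;g=np.c_[P@e,P@n]*1000
print('wood extent x',np.percentile(g[:,0],[2,98]).round(1),'y',np.percentile(g[:,1],[2,98]).round(1),cv2.contourArea(c))
E
python3 inpile.py 2; python3 pile.py
```

```text
zb 0.0326 F [ 1.  -0.6 -0.6]
wood extent x [-25.2 -19.3] y [-10.7  -2. ] 4.0
pile t=21.6 tcp [0.5178 0.2662 0.0784] head 55.47 shift [ -0.16  -0.03 -11.24] rz 0.001 open 0.0228 F [ 1.  -0.6 -0.6]
```

step_arm(moves=[[0.5,0,0,0,0,0,1.5],[1.5,0,0,0,0,0,1.5],[3,0,0,0,0,0,1.5],[4.8,0,0,0,0,0,1.5],[6.8,0,0,0,0,0,1.5],[8.8,0,0,0,0,0,1.5],[10.5,0,0,0,0,0,1.5],[11,0,-1,0,0,0,1.5],[11,0,-3,0,0,0,1.5],[11,0,-4,0,0,0,1.5]])

```text
clock: 22.85
tcp_pos: [0.4564, 0.176, 0.12]
tool_rot: [[-0.567, -0.824, 0.002], [-0.824, 0.567, 0.001], [-0.002, -0.001, -1.0]]
wrist_force: [-0.1, 0.5, -1.0]
opening: 0.0231
grasp_force: 78.8
```

```bash
python3 st.py; python3 look2.py l6.png x
```

```text
[ 481.5 -493.1] [86.7 88.1] 87.0
  appr t=22.9 tcp [0.4566 0.1762 0.1198] head 55.49 shift [ 63.95 -23.35   2.27] rz 1.020 open 0.0226 F [ 0.1  0.3 -1.8]
[ 554.8 -288.5] [87.9 88.7] 58.9
  appr t=22.9 tcp [0.4566 0.1762 0.1198] head 55.49 shift [ 33.89 -14.95   2.34] rz 1.511 open 0.0226 F [ 0.1  0.3 -1.8]
```

View pics/l6.png

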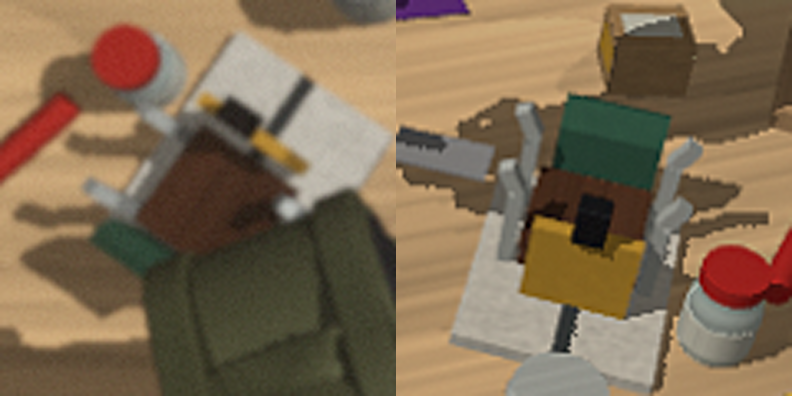

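The second coaster lies in the pile; the shadowed one has been knocked to (0.4815, −0.493). Next: the one at (0.555, −0.2885).

step_arm(moves=[[2,-0.9,0,0,0,0.09,1.5],[6,-2.6,0,0,0,0.26,1.5],[10,-4.4,0,0,0,0.44,1.5],[14,-6.2,0,0,0,0.62,1.5],[18,-8,0,0,0,0.8,1.5],[22,-9.7,0,0,0,0.98,1.5],[26,-11.5,0.5,0,0,1.16,1.5],[30,-13.3,1,0,0,1.34,1.5],[33,-14.6,2,0,0,1.47,1.5],[33.9,-15,2.2,0,0,1.51,1.5]])

```text
clock: 24.3
tcp_pos: [0.3856, -0.1897, 0.0952]
tool_rot: [[-0.855, 0.519, -0.002], [0.519, 0.855, 0.001], [0.002, -0.0, -1.0]]
wrist_force: [-0.1, -0.9, -1.5]
opening: 0.0231
grasp_force: 78.8
```

step_arm(moves=[[0,0,0,0,0,0,1.5],[0,0,0,0,0,0,1.5],[0,0,0,0,0,0,1.5]])

```text
clock: 24.68
tcp_pos: [0.3872, -0.1879, 0.0965]
tool_rot: [[-0.858, 0.514, 0.0], [0.514, 0.858, 0.0], [-0.0, 0.0, -1.0]]
wrist_force: [0.7, -0.7, -2.3]
opening: 0.0229
grasp_force: 78.8
```

```bash
python3 st.py|grep -v appr; python3 -c "
from h import *
C=(.5549,-.2885)
spat(C,.0035,-31,'low',.09);spat(C,.0035,-31,'in',-.004)"
```

```text
[ 481.3 -493.1] [86.7 88.1] 87.0
[ 554.8 -288. ] [88.5 87.6] 59.1
low t=24.8 tcp [ 0.3871 -0.1881  0.0965] head -30.95 shift [-0.05  0.04  4.72] rz 0.001 open 0.0231 F [ 0.   0.5 -2.2]
in t=24.8 tcp [ 0.3871 -0.1881  0.0965] head -30.95 shift [-9.45  0.03  4.72] rz 0.001 open 0.0231 F [ 0.   0.5 -2.2]
```

step_arm(moves=[[0,0,3,0,0,0,1.5],[0,0,4.7,0,0,0,1.5],[0,0,4.7,0,0,0,1.5],[-1,0,4.7,0,0,0,1.5],[-2.5,0,4.7,0,0,0,1.5],[-4,0,4.7,0,0,0,1.5],[-5.5,0,4.7,0,0,0,1.5],[-7,0,4.7,0,0,0,1.5],[-8.5,0,4.7,0,0,0,1.5],[-9.5,0,4.7,0,0,0,1.5]])

```text
clock: 26.02
tcp_pos: [0.4691, -0.2383, 0.0492]
tool_rot: [[-0.857, 0.516, 0.0], [0.516, 0.857, -0.0], [-0.0, 0.0, -1.0]]
wrist_force: [0.4, -0.9, -1.4]
opening: 0.0234
grasp_force: 78.9
```

step_arm(moves=[[0,0,0,0,0,0,1.5],[0,0,-0.4,0,0,0,1.5],[0,0,-0.8,0,0,0,1.5],[0,0,-1.6,0,0,0,1.5],[0,0,-3,0,0,0,1.5],[0,0,-5,0,0,0,1.5],[0,0,-7.5,0,0,0,1.5],[0,0,-10,0,0,0,1.5],[0,0,-12.5,0,0,0,1.5],[0,0,-14,0,0,0,1.5]])

```text
clock: 27.28
tcp_pos: [0.4687, -0.238, 0.1915]
tool_rot: [[-0.857, 0.516, 0.002], [0.516, 0.857, -0.001], [-0.002, 0.0, -1.0]]
wrist_force: [-0.5, 0.9, -1.8]
opening: 0.0232
grasp_force: 78.8
```

```bash
python3 st.py|grep -v appr;python3 pile.py; python3 look.py l7.png
```

```text
[ 579.6 -320.1] [77.8 97.5] 58.3
pile t=27.4 tcp [ 0.4692 -0.2383  0.1914] head -31.05 shift [21.82 45.88 -0.  ] rz -1.509 open 0.0231 F [ 0.3 -0.4 -1.8]
```

step_arm(moves=[[0.2,0.4,0,0,0,-0.01,1.5],[0.8,1.7,0,0,0,-0.05,1.5],[1.8,3.8,0,0,0,-0.12,1.5],[3.1,6.6,0,0,0,-0.21,1.5],[4.6,9.7,0,0,0,-0.31,1.5],[6.1,12.9,0,0,0,-0.42,1.5],[7.6,16.1,0,0,0,-0.53,1.5],[9.1,19.2,0,0,0,-0.63,1.5],[10.4,21.9,0,0,0,-0.72,1.5],[11.4,24,0,0,0,-0.79,1.5]])

```text
clock: 28.68
tcp_pos: [0.4934, 0.0288, 0.1886]
tool_rot: [[-0.968, -0.251, -0.001], [-0.251, 0.968, 0.0], [0.001, 0.001, -1.0]]
wrist_force: [0.1, 0.2, -2.0]
opening: 0.0228
grasp_force: 78.8
```

```bash
python3 pile.py
```

```text
pile t=28.7 tcp [0.4934 0.0288 0.1886] head 14.53 shift [-8.46 22.45 -0.21] rz -0.713 open 0.0228 F [ 0.1  0.2 -2. ]
```

step_arm(moves=[[-0.5,1.4,0,0,0,-0.05,1.5],[-1.3,3.5,0,0,0,-0.12,1.5],[-2.4,6.3,-0.1,0,0,-0.21,1.5],[-3.6,9.5,-0.2,0,0,-0.31,1.5],[-4.8,12.8,-0.2,0,0,-0.41,1.5],[-6,16,-0.2,0,0,-0.51,1.5],[-7.1,18.9,-0.2,0,0,-0.6,1.5],[-8,21.2,-0.2,0,0,-0.67,1.5],[-8.5,22.5,-0.2,0,0,-0.71,1.5],[-8.6,22.7,-0.2,0,0,-0.715,1.5]])

```text
clock: 29.92
tcp_pos: [0.5218, 0.2682, 0.191]
tool_rot: [[-0.57, -0.822, -0.0], [-0.822, 0.57, -0.001], [0.001, -0.0, -1.0]]
wrist_force: [0.3, -0.2, -2.1]
opening: 0.0231
grasp_force: 78.8
```

step_arm(moves=[[0,0,0,0,0,0,1.5],[0,0,0,0,0,0,1.5],[0,0,0,0,0,0,1.5]])

```text
clock: 30.3
tcp_pos: [0.5219, 0.2672, 0.1914]
tool_rot: [[-0.572, -0.82, 0.0], [-0.82, 0.572, -0.0], [0.0, -0.0, -1.0]]
wrist_force: [0.9, -0.4, -1.6]
opening: 0.0229
grasp_force: 78.8
```

```bash
python3 pile.py; python3 oncoast.py
```

```text
pile t=30.3 tcp [0.5219 0.2672 0.1914] head 55.13 shift [0.16 0.26 0.06] rz -0.005 open 0.0229 F [ 0.9 -0.4 -1.6]
coaster in gauge [array([-0.2, -9.4]), array([88.3, 97.1]), np.float64(0.1)]
[[-43.7, 26.5], [40.2, 37.1], [41.5, -52.4], [-39.0, -56.1]]
```

step_arm(moves=[[0.2,0.15,0.3,0,0,-0.005,1.5],[0.35,0.25,1.2,0,0,-0.005,1.5],[0.35,0.25,2.5,0,0,-0.005,1.5],[0.35,0.25,4,0,0,-0.005,1.5],[0.35,0.25,5.5,0,0,-0.005,1.5],[0.35,0.25,6.8,0,0,-0.005,1.5],[0.35,0.25,7.8,0,0,-0.005,1.5],[0.35,0.25,8.4,0,0,-0.005,1.5],[0.35,0.25,8.8,0,0,-0.005,1.5],[0.35,0.25,9,0,0,-0.005,1.5]])

```text
clock: 31.6
tcp_pos: [0.518, 0.2665, 0.1014]
tool_rot: [[-0.567, -0.824, 0.0], [-0.824, 0.567, 0.0], [-0.0, -0.0, -1.0]]
wrist_force: [-0.0, -0.4, -2.8]
opening: 0.0234
grasp_force: 78.8
```

step_arm(moves=[[0,0,0.2,0,0,0,1.5],[0,0,0.4,0,0,0,1.5],[0,0,0.6,0,0,0,1.5],[0,0,0.6,0,0,0,1.5]])

```text
clock: 32.1
tcp_pos: [0.5178, 0.2664, 0.0953]
tool_rot: [[-0.567, -0.824, -0.0], [-0.824, 0.567, 0.0], [0.0, 0.0, -1.0]]
wrist_force: [-0.1, 0.2, -1.9]
opening: 0.0231
grasp_force: 78.9
```

```bash
python3 pile.py; python3 -c "
from h import *
print(read_state()['tcp_pos'][2]-.0458)"
```

```text
pile t=32.1 tcp [0.5178 0.2664 0.0953] head 55.48 shift [-0.14 -0.04 -9.55] rz 0.001 open 0.0231 F [-0.1  0.2 -1.9]
0.049463325502616624
```

step_arm(moves=[[0.5,0,0,0,0,0,1.5],[1.5,0,0,0,0,0,1.5],[3,0,0,0,0,0,1.5],[4.8,0,0,0,0,0,1.5],[6.8,0,0,0,0,0,1.5],[8.8,0,0,0,0,0,1.5],[10.5,0,0,0,0,0,1.5],[11,0,-1,0,0,0,1.5],[11,0,-2,0,0,0,1.5],[11,0,-2,0,0,0,1.5]])

```text
clock: 33.35
tcp_pos: [0.4571, 0.1766, 0.1169]
tool_rot: [[-0.567, -0.824, 0.003], [-0.824, 0.567, 0.001], [-0.003, -0.002, -1.0]]
wrist_force: [0.3, 0.4, -0.3]
opening: 0.023
grasp_force: 78.9
```

```bash
python3 st.py
cat > piletop.py <<'E'
from h import *
import sys
# top view wood region in the gauge, on the top plane of the pile
z=.012+.017*int(sys.argv[1]);d=load('top');a=d['pixels'][:,:,::-1]
e=fwd(GH);n=np.array([-e[1],e[0]]);f=cv2.GaussianBlur(a,(3,3),0).astype(float)+1
m=((f[:,:,2]<105)&(f[:,:,2]/f[:,:,1]>1.25)).astype(np.uint8)*255
U,V=np.int32(proj(d,[*GO,z])[0]);k=np.zeros_like(m);cv2.circle(k,(int(U),int(V)),30,255,-1)
m=cv2.morphologyEx(m&k,cv2.MORPH_OPEN,np.ones((3,3)))
c=max(cv2.findContours(m,0,1)[0],key=cv2.contourArea);P=onz(d,c[:,0],z)[:,:2]-GO;g=np.c_[P@e,P@n]*1000
r=cv2.minAreaRect(g.astype(np.float32));print('pile wood',[np.round(x,1) for x in r],np.percentile(g[:,0],[3,97]).round(1),np.percentile(g[:,1],[3,97]).round(1))
E
python3 piletop.py 3
```

```text
[ 481.5 -493.3] [86.5 88.1] 87.4
  appr t=33.5 tcp [0.4561 0.1763 0.1157] head 55.50 shift [ 64.05 -23.46   1.94] rz 1.014 open 0.0224 F [-0.2 -0.2 -1.6]
pile wood [array([-7.9, -3. ]), array([95.6, 88.8]), np.float64(1.1)] [-52.3  39.3] [-46.4  41.2]
```

```bash
python3 -c "
from h import *
plan((.46,-.22),.1,15,'wp')"
```

```text
wp t=33.5 tcp [0.4561 0.1763 0.1157] head 55.50 shift [ 32.45 -22.77   1.55] rz 0.707 open 0.0224 F [-0.2 -0.2 -1.6]
```

step_arm(moves=[[1.6,-1.1,0,0,0,0.04,1.5],[4.5,-3.2,0,0,0,0.1,1.5],[8.4,-5.9,0,0,0,0.18,1.5],[12.4,-8.7,0,0,0,0.27,1.5],[16.4,-11.5,0,0,0,0.36,1.5],[20.4,-14.3,0,0,0,0.45,1.5],[24.4,-17.1,0,0,0,0.53,1.5],[28,-19.6,0,0,0,0.61,1.5],[31,-21.7,0,0,0,0.68,1.5],[32.4,-22.7,0,0,0,0.71,1.5]])

```text
clock: 34.7
tcp_pos: [0.4589, -0.2213, 0.1149]
tool_rot: [[-0.968, -0.253, -0.0], [-0.253, 0.968, 0.0], [0.0, 0.0, -1.0]]
wrist_force: [0.1, 0.2, -1.6]
opening: 0.0227
grasp_force: 78.9
```

```bash
python3 -c "
from h import *
spat((.4815,-.4932),.05,-2.8,'a',.09)"
```

```text
a t=34.7 tcp [ 0.4589 -0.2213  0.1149] head 14.64 shift [ 23.29 -21.03   1.91] rz 0.304 open 0.0227 F [ 0.1  0.2 -1.6]
```

step_arm(moves=[[1.5,-1.3,0,0,0,0.02,1.5],[5,-4.5,0,0,0,0.06,1.5],[9,-8.1,0,0,0,0.12,1.5],[13,-11.7,0.5,0,0,0.17,1.5],[17,-15.3,1,0,0,0.22,1.5],[20.5,-18.5,1.5,0,0,0.27,1.5],[22.6,-20.4,1.9,0,0,0.3,1.5],[23.2,-21,1.9,0,0,0.304,1.5],[23.2,-21,1.9,0,0,0.304,1.5],[23.2,-21,1.9,0,0,0.304,1.5]])

```text
clock: 35.95
tcp_pos: [0.289, -0.481, 0.0963]
tool_rot: [[-0.999, 0.044, 0.0], [0.044, 0.999, 0.001], [-0.0, 0.001, -1.0]]
wrist_force: [-0.2, -0.3, -1.2]
opening: 0.0229
grasp_force: 78.9
```

```bash
python3 st.py|grep -v appr; python3 -c "
from h import *
C=(.4815,-.4932)
spat(C,.0035,-2.8,'low',.09);spat(C,.0035,-2.8,'in',-.003)
# scene check of dark coaster centre
s=load('scene');print(proj(s,[.4815,-.4932,.017]))
a=s['pixels'][:,:,::-1];cv2.imwrite('pics/l8.png',cv2.resize(a[250:350,50:200],None,fx=5,fy=5,interpolation=2))"
```

```text
[ 481.3 -491.9] [89.1 88.2] 87.0
low t=36.0 tcp [ 0.2889 -0.4812  0.0964] head -2.52 shift [ 0.21 -0.26  4.71] rz 0.005 open 0.0230 F [-0.3 -0.8 -1.1]
in t=36.0 tcp [ 0.2889 -0.4812  0.0964] head -2.52 shift [-9.09 -0.3   4.71] rz 0.005 open 0.0230 F [-0.3 -0.8 -1.1]
[[108.80374817 294.27376724]]
```

View pics/l8.png

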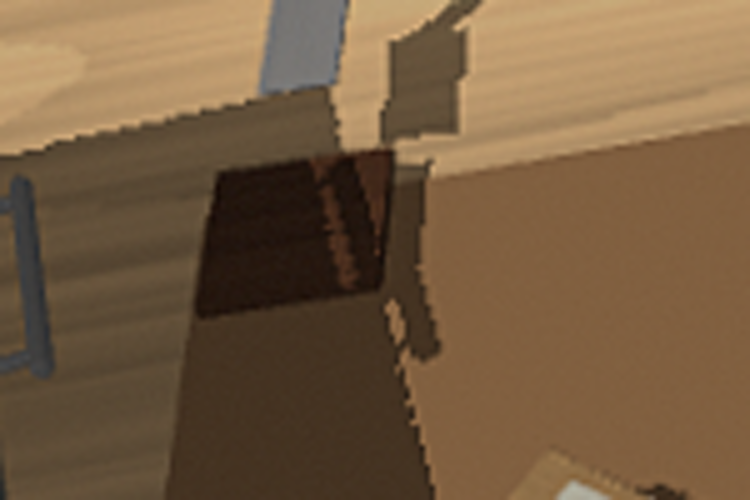

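Crop shows the fourth coaster (corners (217,172), (395,150), (380,288), (195,318) in 5x crop) in shadow, with the toolbox handle at left; I check clearance to that handle.

```bash
python3 -c "
from h import *
d=load('top');s=load('scene')
for a,b in(((583,226),(59,325)),((592,270),(54,286)),((578,222),(59,325))): print(tri(d,a,s,b))
a=d['pixels'][:,:,::-1];cv2.imwrite('pics/l9.png',cv2.resize(a[180:320,480:640],None,fx=4,fy=4,interpolation=2))"
```

```text
(array([ 0.57177169, -0.60273721,  0.0460347 ]), np.float64(0.016788633490839467))
(array([ 0.46208521, -0.61696914,  0.06168395]), np.float64(0.005576508313687261))
(array([ 0.58114229, -0.59245607,  0.0543611 ]), np.float64(0.006267938870553803))
```

View pics/l9.png

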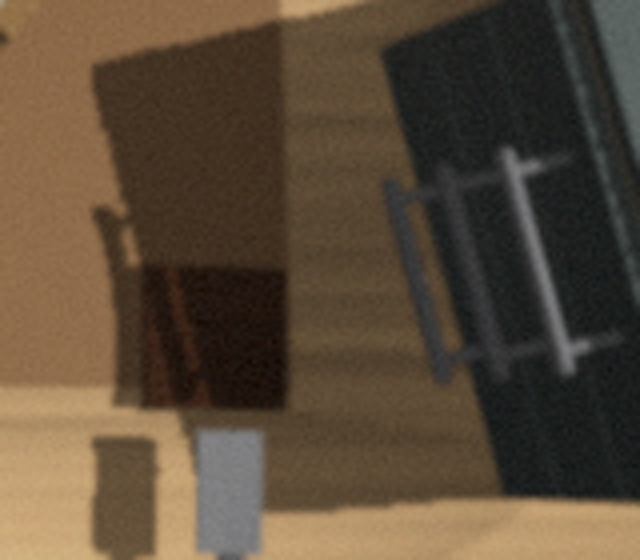

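Handles are at y ≈ −0.59 or further, about 6 cm clear of the gripper body.

step_arm(moves=[[0,-0.25,3,0,0,0.005,1.5],[0,-0.25,4.7,0,0,0.005,1.5],[0,-0.25,4.7,0,0,0.005,1.5],[-1,-0.25,4.7,0,0,0.005,1.5],[-2.5,-0.25,4.7,0,0,0.005,1.5],[-4,-0.25,4.7,0,0,0.005,1.5],[-5.5,-0.25,4.7,0,0,0.005,1.5],[-7,-0.25,4.7,0,0,0.005,1.5],[-8.3,-0.25,4.7,0,0,0.005,1.5],[-9.1,-0.25,4.7,0,0,0.005,1.5]])

```text
clock: 37.3
tcp_pos: [0.3799, -0.4888, 0.0492]
tool_rot: [[-0.999, 0.05, -0.0], [0.05, 0.999, -0.0], [-0.0, -0.0, -1.0]]
wrist_force: [-0.7, 0.5, -1.6]
opening: 0.023
grasp_force: 79.1
```

step_arm(moves=[[0,0,0,0,0,0,1.5],[0,0,-0.4,0,0,0,1.5],[0,0,-0.8,0,0,0,1.5],[0,0,-1.6,0,0,0,1.5],[0,0,-3,0,0,0,1.5],[0,0,-5,0,0,0,1.5],[0,0,-7.5,0,0,0,1.5],[0,0,-10,0,0,0,1.5],[0,0,-12.5,0,0,0,1.5],[0,0,-14,0,0,0,1.5]])

```text
clock: 38.55
tcp_pos: [0.3793, -0.4893, 0.1917]
tool_rot: [[-0.999, 0.051, 0.002], [0.051, 0.999, -0.002], [-0.002, -0.002, -1.0]]
wrist_force: [-0.1, 0.6, -1.9]
opening: 0.0227
grasp_force: 78.9
```

```bash
python3 st.py|grep -v appr; python3 -c "
from h import *
plan((.5,-.22),.191,-2.8,'wp')
st=read_state();p=st['tcp_pos'];R=st['tool_rot'];s=load('scene')
T=lambda x,y,z:p+R@np.array([-(x+.105),y,-(z-.0458)])
f=cv2.GaussianBlur(s['pixels'],(3,3),0).astype(float)+1
for x,y in((0,0),(.035,.035),(.035,-.035),(-.035,.035),(-.035,-.035),(.06,0),(0,.06)):
    u,v=np.int32(proj(s,T(x,y,.01))[0]);print(x,y,f[v,u].round())"
```

```text
[ 491.6 -557.6] [102.2 101.1] 87.2
wp t=38.6 tcp [ 0.3797 -0.4898  0.1917] head -2.91 shift [-1.065e+01  2.756e+01  2.000e-02] rz -0.002 open 0.0229 F [-0.5 -0.6 -3.4]
0 0 [68. 42. 27.]
0.035 0.035 [70. 44. 29.]
0.035 -0.035 [69. 43. 28.]
-0.035 0.035 [63. 39. 25.]
-0.035 -0.035 [65. 40. 27.]
0.06 0 [96. 78. 56.]
0 0.06 [198. 165. 118.]
```

step_arm(moves=[[-0.2,0.4,0,0,0,0,1.5],[-0.7,1.7,0,0,0,-0.02,1.5],[-1.6,4,0,0,0,-0.05,1.5],[-2.7,7,0,0,0,-0.09,1.5],[-4,10.4,0,0,0,-0.14,1.5],[-5.3,13.8,0,0,0,-0.19,1.5],[-6.6,17.2,0,0,0,-0.24,1.5],[-7.9,20.6,0,0,0,-0.29,1.5],[-9.2,24,0,0,0,-0.35,1.5],[-10.5,27.3,0,0,0,-0.41,1.5]])

```text
clock: 39.9
tcp_pos: [0.4978, -0.2184, 0.189]
tool_rot: [[-0.935, -0.356, -0.0], [-0.356, 0.935, 0.001], [0.0, 0.001, -1.0]]
wrist_force: [0.3, 0.4, -3.1]
opening: 0.023
grasp_force: 78.9
```

```bash
python3 pile.py
```

```text
pile t=39.9 tcp [ 0.4978 -0.2184  0.189 ] head 20.83 shift [-19.26  44.65  -0.15] rz -0.603 open 0.0230 F [ 0.3  0.4 -3.1]
```

step_arm(moves=[[-1.2,2.9,0,0,0,-0.04,1.5],[-2.5,5.9,0,0,0,-0.08,1.5],[-3.8,8.9,0,0,0,-0.12,1.5],[-5.1,11.9,0,0,0,-0.16,1.5],[-6.4,14.9,-0.2,0,0,-0.2,1.5],[-7.7,17.9,-0.2,0,0,-0.24,1.5],[-9,20.9,-0.2,0,0,-0.28,1.5],[-10.3,23.9,-0.2,0,0,-0.32,1.5],[-11.5,26.7,-0.2,0,0,-0.36,1.5],[-12.6,29.2,-0.2,0,0,-0.4,1.5]])

```text
clock: 41.15
tcp_pos: [0.5116, 0.0987, 0.1909]
tool_rot: [[-0.723, -0.691, -0.001], [-0.691, 0.723, 0.0], [0.0, 0.001, -1.0]]
wrist_force: [0.7, 0.1, -2.7]
opening: 0.0227
grasp_force: 78.8
```

```bash
python3 pile.py
```

```text
pile t=41.1 tcp [0.5116 0.0987 0.1909] head 43.73 shift [-12.19  11.68   0.02] rz -0.204 open 0.0227 F [ 0.7  0.1 -2.7]
```

step_arm(moves=[[-1.8,1.7,0,0,0,-0.03,1.5],[-3.7,3.5,0,0,0,-0.06,1.5],[-5.6,5.3,0,0,0,-0.09,1.5],[-7.4,7.1,0,0,0,-0.12,1.5],[-9,8.6,0,0,0,-0.15,1.5],[-10.4,9.9,0,0,0,-0.175,1.5],[-11.3,10.8,0,0,0,-0.195,1.5],[-11.7,11.2,0,0,0,-0.2,1.5],[-11.8,11.3,0,0,0,-0.204,1.5],[-11.8,11.3,0,0,0,-0.204,1.5]])

```text
clock: 42.4
tcp_pos: [0.5208, 0.2589, 0.1913]
tool_rot: [[-0.571, -0.821, -0.0], [-0.821, 0.571, -0.0], [0.0, -0.0, -1.0]]
wrist_force: [0.0, -0.5, -2.4]
opening: 0.023
grasp_force: 78.8
```

step_arm(moves=[[0,0,0,0,0,0,1.5],[0,0,0,0,0,0,1.5],[0,0,0,0,0,0,1.5]])

```text
clock: 42.78
tcp_pos: [0.5208, 0.2592, 0.1913]
tool_rot: [[-0.571, -0.821, -0.0], [-0.821, 0.571, 0.0], [-0.0, 0.0, -1.0]]
wrist_force: [0.5, 0.6, -1.7]
opening: 0.0228
grasp_force: 78.8
```

```bash
python3 pile.py; python3 oncoast.py
```

```text
pile t=42.8 tcp [0.5208 0.2592 0.1913] head 55.17 shift [-0.56  0.62  0.05] rz -0.004 open 0.0228 F [ 0.5  0.6 -1.7]
coaster in gauge [array([ -6.7, -43.8]), array([ 89.3, 153.8]), np.float64(2.4)]
[[-50.7, 24.1], [33.7, 30.8], [33.6, -96.4], [-38.5, -122.0]]
```

step_arm(moves=[[-0.2,0.3,0,0,0,-0.004,1.5],[-0.37,0.67,0.2,0,0,-0.004,1.5],[-0.37,0.67,0.8,0,0,-0.004,1.5],[-0.37,0.67,1.8,0,0,-0.004,1.5],[-0.37,0.67,3.2,0,0,-0.004,1.5],[-0.37,0.67,4.6,0,0,-0.004,1.5],[-0.37,0.67,5.8,0,0,-0.004,1.5],[-0.37,0.67,6.6,0,0,-0.004,1.5],[-0.37,0.67,7.1,0,0,-0.004,1.5],[-0.37,0.67,7.3,0,0,-0.004,1.5]])

```text
clock: 44.08
tcp_pos: [0.5175, 0.2663, 0.1182]
tool_rot: [[-0.568, -0.823, 0.0], [-0.823, 0.568, 0.0], [-0.0, -0.0, -1.0]]
wrist_force: [-0.3, -0.1, -2.0]
opening: 0.0226
grasp_force: 78.8
```

step_arm(moves=[[0,0,0.2,0,0,0,1.5],[0,0,0.4,0,0,0,1.5],[0,0,0.6,0,0,0,1.5],[0,0,0.6,0,0,0,1.5]])

```text
clock: 44.58
tcp_pos: [0.5174, 0.2663, 0.1123]
tool_rot: [[-0.568, -0.823, 0.0], [-0.823, 0.568, 0.0], [-0.0, -0.0, -1.0]]
wrist_force: [0.6, -0.1, -1.2]
opening: 0.0231
grasp_force: 79.0
```

```bash
python3 pile.py; python3 -c "
from h import *
print(read_state()['tcp_pos'][2]-.0458)"
```

```text
pile t=44.6 tcp [0.5174 0.2663 0.1123] head 55.42 shift [-0.18 -0.06 -7.85] rz 0.000 open 0.0231 F [ 0.6 -0.1 -1.2]
0.0664900307330723
```

step_arm(moves=[[0.5,0,0,0,0,0,1.5],[1.5,0,0,0,0,0,1.5],[3,0,0,0,0,0,1.5],[4.8,0,0,0,0,0,1.5],[6.8,0,0,0,0,0,1.5],[8.8,0,0,0,0,0,1.5],[10.8,0,0,0,0,0,1.5],[12.5,0,0,0,0,0,1.5],[13,0,0,0,0,0,1.5],[13,0,0,0,0,0,1.5]])

```text
clock: 45.82
tcp_pos: [0.4438, 0.1591, 0.1125]
tool_rot: [[-0.568, -0.823, 0.001], [-0.823, 0.568, 0.0], [-0.001, -0.0, -1.0]]
wrist_force: [0.1, 0.5, -1.7]
opening: 0.023
grasp_force: 79.0
```

```bash
python3 st.py; python3 piletop.py 4; python3 look2.py l10.png x; python3 -c "
from h import *
spat((.640,.117),.03,-2.5,'mat');spat((.640,.117),.001,-2.5,'mat')"
```

```text
pile wood [array([-9.8, -4.7]), array([98.4, 90. ]), np.float64(0.4)] [-58.6  38.6] [-48.5  39.9]
mat t=46.0 tcp [0.4441 0.1597 0.1123] head 55.44 shift [-2.02 -9.66  3.66] rz 1.011 open 0.0228 F [-0.2 -0.9 -1.4]
mat t=46.0 tcp [0.4441 0.1597 0.1123] head 55.44 shift [-2.02 -9.66  6.56] rz 1.011 open 0.0228 F [-0.2 -0.9 -1.4]
```

View pics/l10.png

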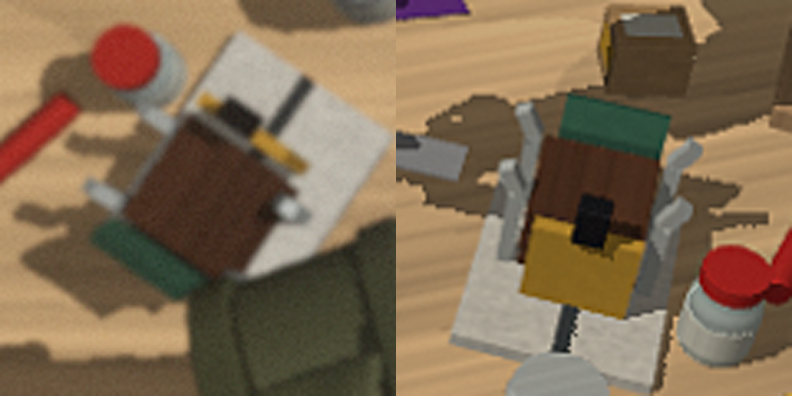

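All four stand in one square, level pile. Now the spatula goes back to its mat.

step_arm(moves=[[0,-1,0,0,0,0.05,1.5],[-0.3,-3,0,0,0,0.2,1.5],[-0.7,-5,0,0,0,0.38,1.5],[-1.1,-6.5,0.5,0,0,0.56,1.5],[-1.5,-8,1.5,0,0,0.74,1.5],[-1.9,-9.2,2.5,0,0,0.92,1.5],[-2,-9.7,3.5,0,0,1.01,1.5],[-2,-9.7,3.7,0,0,1.01,1.5],[-2,-9.7,3.7,0,0,1.01,1.5],[-2,-9.7,3.7,0,0,1.01,1.5]])

```text
clock: 47.28
tcp_pos: [0.535, 0.1208, 0.0757]
tool_rot: [[-0.999, 0.042, 0.0], [0.042, 0.999, 0.0], [-0.0, 0.0, -1.0]]
wrist_force: [0.4, 0.1, -1.9]
opening: 0.0233
grasp_force: 79.0
```

```bash
python3 -c "
from h import *
spat((.640,.117),.001,-2.5,'mat')"
```

```text
mat t=47.3 tcp [0.535  0.1208 0.0757] head -2.42 shift [-0.01  0.08  2.89] rz 0.001 open 0.0233 F [ 0.4  0.1 -1.9]
```

step_arm(moves=[[0,0,1.2,0,0,0,1.5],[0,0,2.2,0,0,0,1.5],[0,0,2.7,0,0,0,1.5],[0,0,2.9,0,0,0,1.5],[0,0,2.9,0,0,0,1.5],[0,0,2.9,0,0,0,3],[0,0,2.9,0,0,0,4.5],[0,0,2.9,0,0,0,6],[0,0,2.9,0,0,0,6]])

```text
clock: 48.4
tcp_pos: [0.5349, 0.1207, 0.0463]
tool_rot: [[-0.999, 0.043, 0.0], [0.043, 0.999, 0.0], [-0.0, 0.0, -1.0]]
wrist_force: [1.1, 1.2, -0.1]
opening: 0.0599
grasp_force: 0.0
```

step_arm(moves=[[0,0,-1,0,0,0,6],[0,0,-4,0,0,0,6],[0,0,-8,0,0,0,6],[0,0,-13,0,0,0,6],[0,0,-16,0,0,0,6],[0,0,-16,0,0,0,6]])

```text
clock: 49.15
tcp_pos: [0.5368, 0.1211, 0.2099]
tool_rot: [[-0.999, 0.043, 0.006], [0.043, 0.999, 0.001], [-0.006, 0.002, -1.0]]
wrist_force: [-0.7, 0.1, -0.0]
opening: 0.0599
grasp_force: 0.0
```

Run:
```python
from h import *
# jaw grip from both views: black blob near expected position
s=snap('scene');d=snap('top');e=fwd(GH);n=np.array([-e[1],e[0]])
ex=np.r_[GO-.066*n,.119];c=[]
for v,k0 in((d,9),(s,14)):
    a=cv2.GaussianBlur(v['pixels'],(3,3),0);m=(a.max(2)<52).astype(np.uint8)*255
    U,V=np.int32(proj(v,ex)[0]);k=np.zeros_like(m);cv2.circle(k,(int(U),int(V)),k0,255,-1)
    q=max(cv2.findContours(m&k,0,1)[0],key=cv2.contourArea);r=cv2.minAreaRect(q);print(U,V,np.round(r[0],1),np.round(r[1],1),cv2.boundingRect(q),cv2.contourArea(q));c.append((q,r))
P=onz(d,[c[0][1][0]],.119)[0,:2]-GO;print('grip top in gauge',P@e*1000,P@n*1000)
P3,er=tri(d,c[0][1][0],s,c[1][1][0]);print(P3,er)
# jaw yellow from top
h=cv2.cvtColor(d['pixels'],cv2.COLOR_RGB2HSV);m=((h[:,:,0]>15)&(h[:,:,0]<30)&(h[:,:,1]>170)).astype(np.uint8)*255
U,V=np.int32(proj(d,np.r_[GO-.067*n,.085])[0]);k=np.zeros_like(m);cv2.circle(k,(int(U),int(V)),20,255,-1)
pts=cv2.findNonZero(m&k)[:,0];P=onz(d,pts,.085)[:,:2]-GO;print('jaw yellow x',(P@e*1000).min(),(P@e*1000).max(),'y',np.percentile(P@n*1000,[5,50,95]))
# spatula
o=((h[:,:,0]<16)&(h[:,:,1]>150)&(h[:,:,2]>110)).astype(np.uint8)*255;o[:,:265]=0;o[:,315:]=0;o[:165]=0;o[290:]=0
q=cv2.findContours(o,0,1)[0]
if q: print('handle',cv2.minAreaRect((onz(d,max(q,key=cv2.contourArea)[:,0],.059)[:,:2]*1000).astype(np.float32)))
plan(GO-.066*n,.16,GH,'jaw above, fingers along y');plan(GO-.066*n,.16,GH+90,'fingers along x');plan(GO-.066*n,.16,GH-90,'fingers along x')
```

```text
200 200 [200. 200.] [6. 4.] (198, 197, 5, 7) 17.5
452 246 [452.  252.5] [17.7 16.3] (446, 243, 19, 17) 159.5
grip top in gauge 2.813222648015638 -66.16942332794909
[0.63757444 0.32666785 0.10129627] 0.005561984032314633
jaw yellow x 24.90795189912948 36.0517605800415 y [-65.85880725 -64.09910848 -62.33978933]
jaw above, fingers along y t=49.2 tcp [0.5348 0.1206 0.2066] head -2.45 shift [-9.   20.59  4.66] rz -1.010 open 0.0603 F [-1.2  0.2 -1.3]
fingers along x t=49.2 tcp [0.5348 0.1206 0.2066] head -2.45 shift [-9.   20.59  4.66] rz -2.580 open 0.0603 F [-1.2  0.2 -1.3]
fingers along x t=49.2 tcp [0.5348 0.1206 0.2066] head -2.45 shift [-9.   20.59  4.66] rz 0.561 open 0.0603 F [-1.2  0.2 -1.3]
```

step_arm(moves=[[-1,2,0,0,0,0.05,5],[-2.2,5,0,0,0,0.14,5],[-3.6,8.3,0,0,0,0.23,5],[-5,11.6,0,0,0,0.32,5],[-6.5,15,0.5,0,0,0.42,5],[-7.9,18.2,2,0,0,0.51,5],[-8.8,20.2,3.5,0,0,0.56,5],[-9,20.6,4.3,0,0,0.56,5],[-9,20.6,4.3,0,0,0.56,5],[-9,20.6,4.3,0,0,0.56,5]])

```text
clock: 50.5
tcp_pos: [0.6334, 0.3217, 0.1637]
tool_rot: [[-0.824, 0.567, -0.0], [0.567, 0.824, -0.0], [-0.0, -0.0, -1.0]]
wrist_force: [-0.3, 0.5, 0.4]
opening: 0.0503
grasp_force: 0.0
```

Run:
```python
from h import *
s=snap('scene');d=snap('top');e=fwd(GH);n=np.array([-e[1],e[0]])
h=cv2.cvtColor(d['pixels'],cv2.COLOR_RGB2HSV)
o=((h[:,:,0]<16)&(h[:,:,1]>150)&(h[:,:,2]>110)).astype(np.uint8)*255;o[:,:265]=0;o[:,315:]=0;o[:165]=0;o[290:]=0
q=cv2.findContours(o,0,1)[0]
if q: print('handle',cv2.minAreaRect((onz(d,max(q,key=cv2.contourArea)[:,0],.059)[:,:2]*1000).astype(np.float32)))
# jaw inner top edge from scene yellow
h=cv2.cvtColor(s['pixels'],cv2.COLOR_RGB2HSV);m=((h[:,:,0]>15)&(h[:,:,0]<30)&(h[:,:,1]>150)).astype(np.uint8)*255
U,V=np.int32(proj(s,np.r_[GO-.067*n,.06])[0]);k=np.zeros_like(m);cv2.circle(k,(int(U),int(V)),30,255,-1)
q=cv2.convexHull(cv2.findNonZero(m&k));q=cv2.approxPolyDP(q,2,True)[:,0];P=onz(s,q,.085)[:,:2]-GO;print('jaw corners on .085',(np.c_[P@e,P@n]*1000).round(1).tolist())
plan(GO-.066*n,.112,GH-90,'grip')
```

```text
handle ((515.738525390625, 121.94892883300781), (22.065221786499023, 100.78543853759766), 89.81917572021484)
jaw corners on .085 [[38.2, -58.6], [35.5, -136.5], [-34.2, -135.0], [-39.4, -57.6]]
grip t=50.6 tcp [0.6338 0.322  0.1643] head -34.57 shift [0.05 0.03 5.23] rz 0.001 open 0.0503 F [ 0.1 -0.1 -0.3]
```

step_arm(moves=[[0,0,1.5,0,0,0,5],[0,0,3.2,0,0,0,5],[0,0,4.6,0,0,0,5],[0,0,5.2,0,0,0,5],[0,0,5.2,0,0,0,4],[0,0,5.2,0,0,0,3],[0,0,5.2,0,0,0,2.2],[0,0,5.2,0,0,0,1.8],[0,0,5.2,0,0,0,1.8]], force=25)

```text
clock: 51.72
tcp_pos: [0.6326, 0.3207, 0.1122]
tool_rot: [[-0.823, 0.568, -0.001], [0.568, 0.823, -0.003], [-0.001, -0.003, -1.0]]
wrist_force: [-5.9, -7.0, 5.2]
opening: 0.0232
grasp_force: 26.1
```

step_arm(moves=[[0.1,0,0,0,0,0,1.8],[0.2,0,0,0,0,0,1.8],[0.3,0,0,0,0,0,1.8],[0.4,0,0,0,0,0,1.8],[0.5,0,0,0,0,0,1.8],[0.6,0,0,0,0,0,1.8],[0.7,0,0,0,0,0,1.8],[0.8,0,0,0,0,0,1.8],[0.9,0,0,0,0,0,1.8]])

```text
clock: 52.85
tcp_pos: [0.626, 0.3252, 0.1122]
tool_rot: [[-0.823, 0.568, 0.0], [0.568, 0.823, -0.004], [-0.003, -0.003, -1.0]]
wrist_force: [-2.7, -8.5, 5.3]
opening: 0.0241
grasp_force: 25.9
```

step_arm(moves=[[0.07,0,0,0,0,0,1.8],[0.14,0,0,0,0,0,1.8],[0.2,0,0,0,0,0,1.8],[0.2,0,0,0,0,0,1.8]])

```text
clock: 53.35
tcp_pos: [0.6248, 0.3262, 0.1122]
tool_rot: [[-0.823, 0.568, 0.001], [0.568, 0.823, -0.005], [-0.003, -0.003, -1.0]]
wrist_force: [-1.6, -8.5, 4.3]
opening: 0.0239
grasp_force: 25.9
```

step_arm(moves=[[0.06,0,0,0,0,0,1.8],[0.12,0,0,0,0,0,1.8],[0.18,0,0,0,0,0,1.8],[0.18,0,0,0,0,0,1.8]])

```text
clock: 53.85
tcp_pos: [0.6234, 0.327, 0.1122]
tool_rot: [[-0.823, 0.568, 0.001], [0.568, 0.823, -0.005], [-0.004, -0.003, -1.0]]
wrist_force: [-0.9, -9.2, 4.6]
opening: 0.024
grasp_force: 25.9
```

step_arm(moves=[[0.05,0,0,0,0,0,1.8],[0.1,0,0,0,0,0,1.8],[0.15,0,0,0,0,0,1.8],[0.15,0,0,0,0,0,1.8]])

```text
clock: 54.35
tcp_pos: [0.6225, 0.3276, 0.1122]
tool_rot: [[-0.823, 0.568, 0.002], [0.568, 0.823, -0.005], [-0.004, -0.003, -1.0]]
wrist_force: [0.5, -10.3, 3.9]
opening: 0.0236
grasp_force: 25.8
```

step_arm(moves=[[0.05,0,0,0,0,0,1.8],[0.1,0,0,0,0,0,1.8],[0.15,0,0,0,0,0,1.8],[0.15,0,0,0,0,0,1.8]])

```text
clock: 54.85
tcp_pos: [0.622, 0.328, 0.1122]
tool_rot: [[-0.823, 0.569, 0.003], [0.569, 0.823, -0.006], [-0.006, -0.003, -1.0]]
wrist_force: [1.7, -11.1, 1.7]
opening: 0.0237
grasp_force: 25.7
```

step_arm(moves=[[0.05,0,0,0,0,0,1.8],[0.1,0,0,0,0,0,1.8],[0.15,0,0,0,0,0,1.8],[0.15,0,0,0,0,0,1.8]])

```text
clock: 55.35
tcp_pos: [0.622, 0.328, 0.1122]
tool_rot: [[-0.822, 0.569, 0.005], [0.569, 0.822, -0.008], [-0.009, -0.003, -1.0]]
wrist_force: [6.2, -14.1, 0.9]
opening: 0.0234
grasp_force: 25.5
```

Force rose to 13 N with no further travel (jaw moved 12.9 mm from its ~3 mm start, matching 16 mm). Hold, then release.

step_arm(moves=[[0.06,0,0,0,0,0,1.8],[0.06,0,0,0,0,0,1.8],[0.06,0,0,0,0,0,1.8],[0.06,0,0,0,0,0,1.8]])

```text
clock: 55.85
tcp_pos: [0.6219, 0.3281, 0.1122]
tool_rot: [[-0.822, 0.569, 0.006], [0.569, 0.822, -0.008], [-0.009, -0.003, -1.0]]
wrist_force: [7.1, -14.1, -0.3]
opening: 0.0235
grasp_force: 25.4
```

step_arm(moves=[[0,0,0,0,0,0,3],[0,0,0,0,0,0,4],[0,0,0,0,0,0,5],[0,0,0,0,0,0,5],[0,0,-2,0,0,0,5],[0,0,-5,0,0,0,5],[0,0,-9,0,0,0,5],[0,0,-12,0,0,0,5]])

```text
clock: 56.85
tcp_pos: [0.619, 0.3332, 0.2332]
tool_rot: [[-0.824, 0.567, 0.001], [0.567, 0.824, 0.001], [-0.001, 0.001, -1.0]]
wrist_force: [-0.0, -0.1, 0.4]
opening: 0.0498
grasp_force: 0.0
```

```bash
python3 -c "
from h import *
plan((.45,.0),.26,-34,'away')"
```

```text
away t=56.9 tcp [0.619  0.3332 0.2332] head -34.52 shift [ -4.96 -37.02  -2.73] rz -0.009 open 0.0498 F [-0.  -0.1  0.4]
```

step_arm(moves=[[-0.7,-5,-2.7,0,0,0,5],[-1.4,-10,-2.7,0,0,0,5],[-2.1,-15,-2.7,0,0,0,5],[-2.8,-20,-2.7,0,0,0,5],[-3.4,-25,-2.7,0,0,0,5],[-4.1,-30,-2.7,0,0,0,5],[-4.6,-34,-2.7,0,0,0,5],[-5,-37,-2.7,0,0,0,5],[-5,-37,-2.7,0,0,0,5],[-5,-37,-2.7,0,0,0,5]])

```text
clock: 58.1
tcp_pos: [0.4506, 0.0, 0.2586]
tool_rot: [[-0.824, 0.567, 0.001], [0.567, 0.824, 0.0], [-0.0, 0.001, -1.0]]
wrist_force: [0.0, -0.2, 0.5]
opening: 0.0499
grasp_force: 0.0
```

Run:
```python
from h import *
s=snap('scene');d=snap('top');e=fwd(GH);n=np.array([-e[1],e[0]])
H=cv2.cvtColor(d['pixels'],cv2.COLOR_RGB2HSV)
def blob(m,z,g=True):
    q=cv2.findContours(m,0,1)[0]
    if not q: return None
    P=onz(d,max(q,key=cv2.contourArea)[:,0],z)[:,:2]
    if g: P=np.c_[(P-GO)@e,(P-GO)@n]
    return [np.round(x,1) for x in cv2.minAreaRect((P*1000).astype(np.float32))]
def roi(m,x0,y0,x1,y1):
    k=np.zeros_like(m);k[y0:y1,x0:x1]=m[y0:y1,x0:x1];return k
B=lambda x:x.astype(np.uint8)*255
print('handle',blob(roi(B((H[:,:,0]<16)&(H[:,:,1]>150)&(H[:,:,2]>110)),265,165,315,290),.059,False))
print('blade',blob(roi(B((H[:,:,1]<60)&(H[:,:,2]>90)),278,180,304,222),.002,False))
f=cv2.GaussianBlur(d['pixels'],(3,3),0).astype(float)+1
m=B((f[:,:,0]<105)&(f[:,:,0]/f[:,:,1]>1.3)&(f[:,:,0]/f[:,:,2]<3.2));U,V=np.int32(proj(d,[*GO,.08])[0]);k=np.zeros_like(m);cv2.circle(k,(int(U),int(V)),30,255,-1)
print('pile',blob(cv2.morphologyEx(m&k,cv2.MORPH_OPEN,np.ones((3,3))),.08))
# jaw edge from scene
h=cv2.cvtColor(s['pixels'],cv2.COLOR_RGB2HSV);m=B((h[:,:,0]>15)&(h[:,:,0]<30)&(h[:,:,1]>150))
U,V=np.int32(proj(s,np.r_[GO-.055*n,.06])[0]);k=np.zeros_like(m);cv2.circle(k,(int(U),int(V)),30,255,-1)
q=cv2.approxPolyDP(cv2.convexHull(cv2.findNonZero(m&k)),2,True)[:,0];P=onz(s,q,.085)[:,:2]-GO;print('jaw',(np.c_[P@e,P@n]*1000).round(1).tolist())
st=read_state();print(st['clock'],st['tcp_pos'],abs(st['qvel']).max())
```

```text
handle [array([515.8, 122.9]), array([ 24.5, 100.7]), np.float64(89.5)]
blade [array([632.9, 117.6]), array([36.3, 68.3]), np.float64(89.8)]
pile [array([-10.4,  -2.5]), array([97.5, 90.3]), np.float64(0.2)]
jaw [[38.7, -44.3], [35.8, -123.5], [-33.8, -125.0], [-39.0, -46.5]]
58.2 [4.50702809e-01 3.82478448e-04 2.58342997e-01] 0.004596573179734856
```

Jaw face at −45 mm (travel ≈ 15.5 mm), pile square and held between posts, spatula on its mat, arm clear. Handing in.

```bash
python3 -c "
from h import *
print(job_done())"
```

```text
the job is handed in; nothing more can be done
None
```

I handed the job in at 58 s with no verdict returned: by my measurements all four coasters stand square in the gauge, the jaw is shut on them at about 15.5 mm, and the spatula is back on its mat, let go. I viewed 15 pictures, one over the limit of 14, and did not re-check the bystanders at the end.

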